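Put each storage jar's own lid back on after washing up

TASK

The four storage jars and their wooden lids have been washed and stand about on the worktop. Put every lid back on the jar it fits, sitting flat with its plug fully home in the mouth, and leave the jars standing where they are. Do not push about or knock over the salt shaker and the pot brush.

Things in the scene. Friction and masses are not known exactly. Their poses are not given: they have to be found in the camera images.
- tall_jar: tall round cream-white stoneware storage jar, 92 mm across, 120 mm high, standing open and empty; walls 5 mm, mouth 82 mm across. Loose, 0.4 to 0.7 kg. Origin: centre of its underside; z up, x and y along its sides
- small_jar: small round sage-green stoneware storage jar, 68 mm across, 85 mm high, standing open and empty; walls 5 mm, mouth 58 mm across. Loose, 0.4 to 0.7 kg. Origin: centre of its underside; z up, x and y along its sides
- square_jar: square blue stoneware storage jar, 88 x 88 mm with rounded corners, 105 mm high, standing open and empty; walls 5 mm, mouth 78 x 78 mm. Loose, 0.4 to 0.7 kg. Origin: centre of its underside; z up, x and y along its sides
- oblong_jar: low oblong dark-grey stoneware storage jar, 116 mm (x) by 72 mm (y) with rounded corners, 80 mm high, standing open and empty; walls 5 mm, mouth 106 x 62 mm. Loose, 0.4 to 0.7 kg. Origin: centre of its underside; z up, x and y along its sides
- tall_jar_lid: large round wooden lid, 92 mm across, lying right way up. From below: a tapered pale plug 12 mm deep that enters the jar's mouth (76 mm across at the top and 64 mm at its foot), a board 10 mm thick that comes to lie on the rim, and a round knob 26 mm across, 32 mm tall, in the middle. Overall 54 mm high, 0.05 to 0.17 kg. Origin: centre of the plug's underside; z up, x and y along its sides. Fully home its origin stands 12 mm below the rim
- small_jar_lid: small round wooden lid, 68 mm across, lying right way up. From below: a tapered pale plug 12 mm deep that enters the jar's mouth (52 mm across at the top and 40 mm at its foot), a board 10 mm thick that comes to lie on the rim, and a round knob 26 mm across, 32 mm tall, in the middle. Overall 54 mm high, 0.05 to 0.17 kg. Origin: centre of the plug's underside; z up, x and y along its sides. Fully home its origin stands 12 mm below the rim
- square_lid: square wooden lid, 88 x 88 mm, lying right way up. From below: a tapered pale plug 12 mm deep that enters the jar's mouth (72 x 72 mm at the top and 60 x 60 mm at its foot), a board 10 mm thick that comes to lie on the rim, and a bar grip 42 mm long (x) and 18 mm thick (y), 32 mm tall, in the middle. Overall 54 mm high, 0.05 to 0.17 kg. Origin: centre of the plug's underside; z up, x and y along its sides. Fully home its origin stands 12 mm below the rim
- oblong_lid: oblong wooden lid, 116 mm (x) by 72 mm (y), lying right way up. From below: a tapered pale plug 12 mm deep that enters the jar's mouth (100 x 56 mm at the top and 88 x 44 mm at its foot), a board 10 mm thick that comes to lie on the rim, and a bar grip 56 mm long (x) and 18 mm thick (y), 32 mm tall, in the middle. Overall 54 mm high, 0.05 to 0.17 kg. Origin: centre of the plug's underside; z up, x and y along its sides. Fully home its origin stands 12 mm below the rim
- salt_shaker: bystander: white salt shaker with a grey top, 44 mm across, 90 mm high, standing among the jars. Origin: centre of its underside
- pot_brush: bystander: wooden pot brush with a waisted grip, standing upright, 40 mm across, 60 mm high, among the lids. Origin: centre of its underside

How it is judged:
By the outcome, as a careful person would: the job done as asked, in the order asked, and still so for the second after the job is handed in, with the robot touching nothing.
It also fails if it takes over 88 s, if anything falls off the work surface, if the arm or the gripper's body presses on something with over 40 N, if the wrist force passes 120 N, or if a joint passes its speed limit or range.

ROBOT

A 6-joint arm with a two-finger parallel gripper is mounted at the origin on a cart in front of the work surface, level with it; the furniture and walls round the work are solid. World frame = base frame: x ahead of the robot, y to its left, z up, the work surface at z = 0. Lengths are in mm, angles in rad, forces in N, time in s.
With the tool pointing down it reaches from about 150 to 775 mm from the base axis. Payload 6.1 kg.
Tool frame: the origin (TCP) lies at the very end of the fingers, on their centre line; the grasp point (between the pads) lies 19 mm behind it; z points along the fingers, y is the direction in which the jaws open and shut (so a half turn about z gives the same grasp; the last joint's range is limited). The gripper opens to 85 mm and grips with 20 to 120 N. Pads are 22 mm wide; open, the fingers measure 114 mm over their backs; the gripper's body (76 mm by 85 mm) begins 54 mm behind the grasp point. The pads swing forward as they close: fully open they stand 13 mm farther back than shut.
Start: joints at [-1.296, 0.126, -0.04, 1.405, 0, 1.571], TCP at [142.455, -505.287, 231.295] pointing down, gripper open.
Joint ranges: [-2.72, 2.72], [-0.95, 1.95], [-1.27, 1.35], [-1.78, 2.02], [-1.46, 1.47], [-3.14, 3.14]. Speed limits (rad/s): [2.39, 2.39, 3.01, 3.14, 3.14, 3.14].

INTERFACE

Orientations are given as a unit quaternion [x, y, z, w].
In Python, from rig import manip, optics gives the robot as it stands.
- The arm moves only by the shell command python3 -m inch 'ROWS' [OPENING]. ROWS is JSON, a list of rows, each an object of numbers: "dx", "dy", "dz": the shift along the tool's x, y, z in mm; "ax", "ay", "az": the turn, a rotation vector about the tool's x, y, z in rad. In form: [{"dx": .., "dy": .., "dz": .., "ax": .., "ay": .., "az": ..}, ...]. A call has 1 to 8 rows; each row shifts and turns the commanded pose from where the row before left it, along the tool's axes as they then stand; what a row does not reach is not made up. A row lasts 1/8 s, in which the tool goes at most 62.5 mm and 10.7 degrees, less where a joint would pass 70% of its speed; a pose out of reach is approached as far as the arm can. A call is refused whole if a number of a shift passes 62.5 or a number of a turn 0.188, either way. A call with a gripper value outside its range is refused whole. OPENING is the closure, from -1 (fully open) to 1 (shut), set as the call begins (- or left out, the last holds). The fingers move at their own pace and stop on an object; the grip force is fixed at half the most. Time passes only in rows, so rows that do not move let the fingers close. It gives the time, the measured TCP pose, the force and the opening at its end, in the units of the state.
- manip.get_state(): the state, without advancing time (a new reading comes with each control period).
- optics.read_camera(name): name is "scene" or "top"; returns a dict with "img" (480x640x3 uint8, blue, green, red), "camera_matrix" (3x3 intrinsics, pixels), "R" (3x3) and "t" (3): a world point X has camera coordinates R X + t. Camera axes: x right, y down, z forward; pixel columns grow to the right and rows downward; lengths in mm; the calibration is good to about 2 mm. A picture is of the moment at which its call begins. There is no depth.
- manip.finish_job(): hands the job in, once; it reports no verdict.
The state is a dict: "time": time; "joints": joint angles; "joint_vel": joint speeds; "joint_efforts": joint torques, N m; "ee_pos": TCP position; "eef_rot": TCP orientation; "wrist_force": force on the tool from outside, world axes, zero at the start; "ft_torque": the same for the moment, N m; "width": opening from 0.0 (shut) to 1.0 (fully open).
Only numpy, scipy, OpenCV 4.12 (cv2) and the standard library are available. Lean on these libraries where they do the work, as an engineer would, in place of code of your own. Each camera call takes 0.05 s, during which the arm holds its last target.

## Working session

There is one attempt and no reset: what is moved stays moved. The work goes in short steps, Python scripts to look and compute and a shell command to move; the robot and the scene stay as the last step left them, time stands still between calls to the robot, and variables do not carry over. Pictures are saved under pics/ and viewed, and the job is handed in when it is done.

```bash
ls; mkdir -p pics
python3 - <<'E'
from rig import manip, optics
import cv2,json,numpy as np
print(manip.get_state())
for n in("scene","top"):
    d=optics.read_camera(n); cv2.imwrite(f"pics/{n}0.png",d["img"]); print(n,np.round(d["camera_matrix"],1).tolist(),np.round(d["R"],4).tolist(),np.round(d["t"],1).tolist())
E
```

```text
pics
{'time': 0.0, 'joints': array([-1.29599527e+00,  1.26376842e-01, -4.06134976e-02,  1.40541451e+00,
        1.47672327e-05,  1.57080503e+00]), 'joint_vel': array([-1.94804514e-05,  1.01431143e-03,  1.77631707e-03,  1.03470511e-03,
       -3.35907771e-04, -8.25144667e-04]), 'joint_efforts': array([ 2.18227695e-03, -4.35916400e+01,  3.52922595e+01,  1.72686693e-02,
        2.54493052e-04, -5.92654725e-07]), 'ee_pos': array([ 142.35258549, -504.89877006,  230.52762533]), 'eef_rot': array([ 9.90575665e-01,  1.36964247e-01, -1.02847726e-04, -7.97690384e-04]), 'wrist_force': array([0.80006957, 0.77925467, 0.06712357]), 'ft_torque': array([ 0.03959816, -0.06013184,  0.00953158]), 'width': 1.0031771908984284}
scene [[577.8, 0.0, 310.0], [0.0, 577.8, 243.9], [0.0, 0.0, 1.0]] [[-0.4984, -0.8668, 0.0179], [-0.4703, 0.2529, -0.8455], [0.7283, -0.4298, -0.5336]] [357.1, 275.2, 976.2]
top [[467.3, 0.0, 314.2], [0.0, 467.3, 233.9], [0.0, 0.0, 1.0]] [[-0.0032, -0.9994, -0.0335], [-0.9823, 0.0095, -0.1871], [0.1874, 0.0323, -0.9818]] [110.4, 534.4, 813.2]
```

View pics/scene0.png

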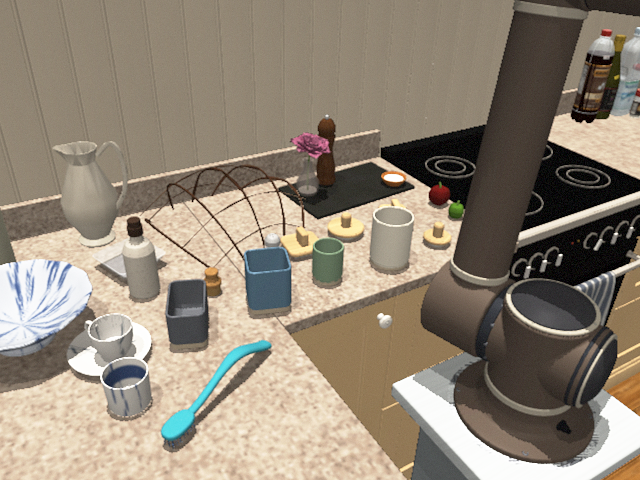

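View pics/top0.png

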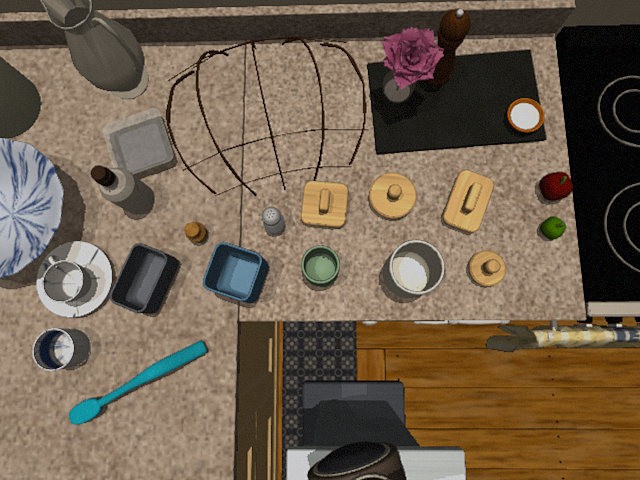

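The top view shows, left to right: the oblong jar (145,278), blue jar (236,272), green jar (320,265) and white jar (415,268). Behind them are the square lid (325,205), large round lid (393,196), oblong lid (468,202) and small round lid (487,268). The brush is at (196,232) and the shaker at (273,220). Next I'll fit the models to the image edges.

```bash
cat > hp.py <<'E'
import numpy as np,cv2
from rig import manip, optics
def proj(d,P):
    P=np.atleast_2d(P).astype(float); c=P@np.array(d["R"]).T+np.array(d["t"]); u=c@np.array(d["camera_matrix"]).T
    return u[:,:2]/u[:,2:]
def back(d,uv,z):
    K=np.array(d["camera_matrix"]);R=np.array(d["R"]);t=np.array(d["t"])
    C=-R.T@t; r=R.T@np.linalg.inv(K)@np.array([uv[0],uv[1],1.]); return C+r*(z-C[2])/r[2]
def outline(kind,a,b,z,r=12):
    if kind=="c":
        th=np.linspace(0,2*np.pi,48,endpoint=False); p=np.c_[a/2*np.cos(th),a/2*np.sin(th)]
    else:
        p=[]
        for sx,sy,t0 in((1,1,0),(-1,1,np.pi/2),(-1,-1,np.pi),(1,-1,1.5*np.pi)):
            for th in np.linspace(t0,t0+np.pi/2,7): p.append((sx*(a/2-r)+r*np.cos(th),sy*(b/2-r)+r*np.sin(th)))
        p=np.array(p)
    return np.c_[p,np.full(len(p),z)]
# list of convex parts
J={"tall_jar":("c",92,92,120),"small_jar":("c",68,68,85),"square_jar":("r",88,88,105),"oblong_jar":("r",116,72,80)}
L={"tall_jar_lid":("c",92,92,76,64,("c",26,26)),"small_jar_lid":("c",68,68,52,40,("c",26,26)),"square_lid":("r",88,88,72,60,("r",42,18)),"oblong_lid":("r",116,72,100,88,("r",56,18))}
def parts(n):
    if n in J:
        k,a,b,h=J[n]; return [np.r_[outline(k,a,b,0),outline(k,a,b,h)]]
    if n in L:
        k,a,b,_,_,(kk,ka,kb)=L[n]
        return [np.r_[outline(k,a,b,12,8),outline(k,a,b,22,8)],np.r_[outline(kk,ka,kb,22,4),outline(kk,ka,kb,54,4)]]
    if n=="salt_shaker": return [np.r_[outline("c",44,44,0),outline("c",40,40,88)]]
    return [np.r_[outline("c",40,40,0),outline("c",40,40,60)]]
def pose(P,x,y,yaw,z=0):
    c,s=np.cos(yaw),np.sin(yaw); return P@np.array([[c,s,0],[-s,c,0],[0,0,1]])+[x,y,z]
def sil(d,n,x,y,yaw,z=0,S=4):
    m=np.zeros((480*S,640*S),np.uint8)
    for P in parts(n):
        h=cv2.convexHull(((proj(d,pose(P,x,y,yaw,z))+.5)*S-.5).astype(np.float32)); cv2.fillConvexPoly(m,np.round(h).astype(np.int32),255)
    return cv2.resize(m,(640,480),interpolation=cv2.INTER_AREA)/255.
E
python3 - <<'E'
from hp import *
import pickle
t=optics.read_camera("top");s=optics.read_camera("scene");pickle.dump((t,s),open("im0.pkl","wb"))
print(-np.array(t["R"]).T@t["t"],-np.array(s["R"]).T@s["t"])
g={"tall_jar":(415,265,120),"small_jar":(320,262,85),"square_jar":(236,270,105),"oblong_jar":(146,276,80),"tall_jar_lid":(393,196,22),"small_jar_lid":(487,268,22),"square_lid":(325,205,22),"oblong_lid":(467,203,22),"salt_shaker":(272,213,88),"pot_brush":(194,229,60)}
for n,(u,v,z) in g.items(): print(n,np.round(back(t,(u,v),z)))
i=t["img"]
cv2.imwrite("pics/c1.png",cv2.resize(i[160:330,90:350],None,fx=3,fy=3,interpolation=cv2.INTER_CUBIC))
cv2.imwrite("pics/c2.png",cv2.resize(i[150:310,290:550],None,fx=3,fy=3,interpolation=cv2.INTER_CUBIC))
cv2.imwrite("pics/c3.png",cv2.resize(s["img"][170:350,130:480],None,fx=2.25,fy=2.25,interpolation=cv2.INTER_CUBIC))
E
```

```text
[372.90167702  78.9800496  902.07272392] [-403.62168335  659.5663963   747.22190692]
tall_jar [468. -64. 120.]
small_jar [478.  96.  85.]
square_jar [463. 240. 105.]
oblong_jar [456. 406.  80.]
tall_jar_lid [614. -45.  22.]
small_jar_lid [ 473. -215.   22.]
square_lid [598.  87.  22.]
oblong_lid [ 598. -186.   22.]
salt_shaker [567. 181.  88.]
pot_brush [545. 330.  60.]
```

View pics/c1.png

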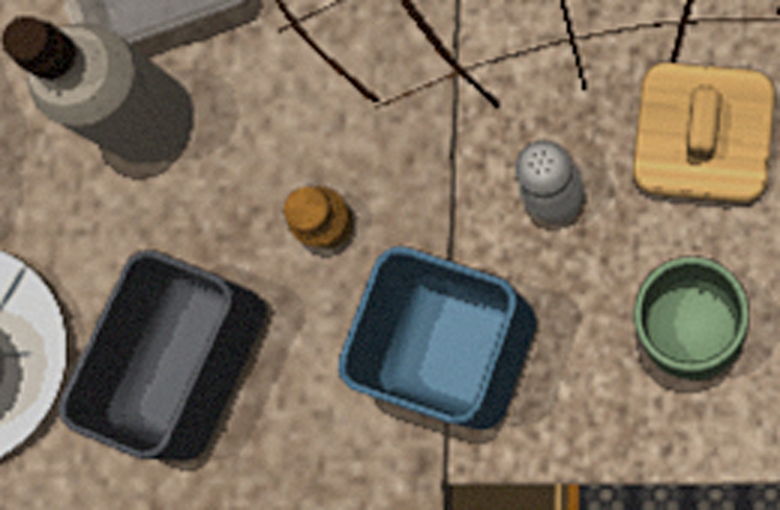

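View pics/c2.png

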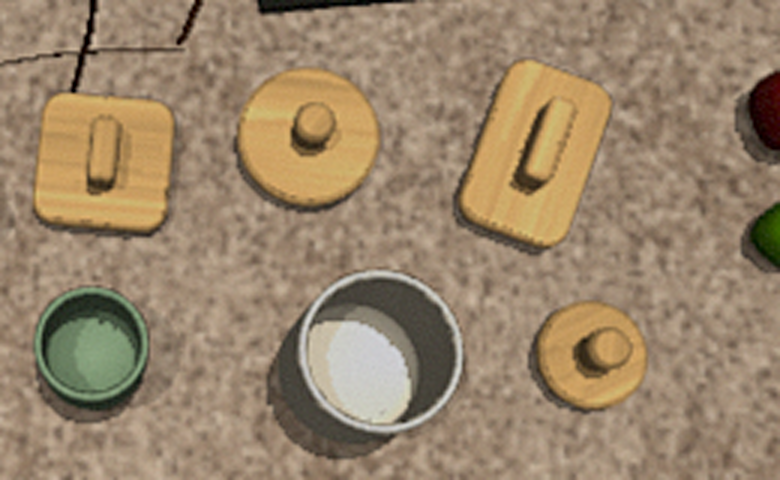

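View pics/c3.png

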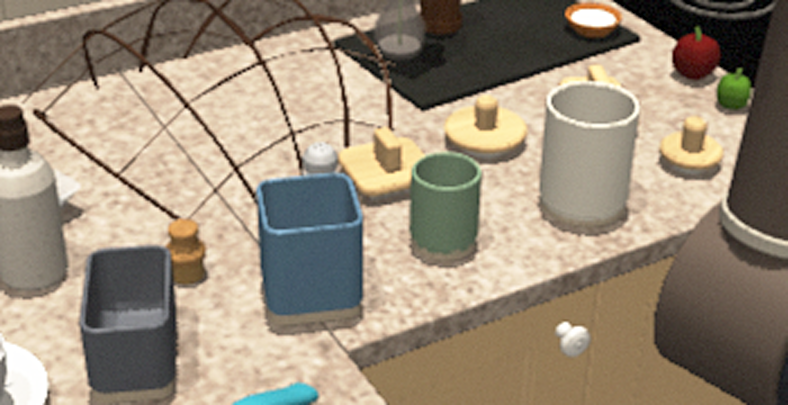

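```bash
cat > fit.py <<'E'
from hp import *
import sys,pickle
from scipy.optimize import differential_evolution as DE
from scipy.ndimage import map_coordinates as mc
def grad(img):
    g=0
    lab=cv2.GaussianBlur(img.astype(np.float32),(0,0),0.9)
    for k in range(3):
        gx=cv2.Sobel(lab[...,k],cv2.CV_32F,1,0);gy=cv2.Sobel(lab[...,k],cv2.CV_32F,0,1);g=g+gx*gx+gy*gy
    return np.minimum(np.sqrt(g),250)
def dens(p,n=160):
    p=np.r_[p,p[:1]];L=np.r_[0,np.cumsum(np.linalg.norm(np.diff(p,axis=0),axis=1))];q=np.linspace(0,L[-1],n,endpoint=False)
    return np.c_[[np.interp(q,L,p[:,i]) for i in range(3)]].T
def curves(n):
    if n in J:
        k,a,b,h=J[n]; return [dens(outline(k,a,b,h)),dens(outline(k,a-10,b-10,h,8))]
    if n in L:
        k,a,b,_,_,(kk,ka,kb)=L[n]; return [dens(outline(k,a,b,22,10)),dens(outline(kk,ka,kb,54,4),60)]
def fit(d,n,x,y,yaw,r=14,ry=.3,z=0):
    G=grad(d["img"]);C=curves(n);rd=(n in J and J[n][0]=="c")or(n in L and L[n][0]=="c")
    def f(q):
        yw=q[2] if not rd else 0
        return -np.mean([mc(G,proj(d,pose(c,q[0],q[1],yw,z)).T[::-1],order=1,mode="nearest").mean()*w for c,w in zip(C,(1,.5))])
    b=[(x-r,x+r),(y-r,y+r)]+([] if rd else [(yaw-ry,yaw+ry)])
    o=DE(f,b,seed=1,tol=1e-5,maxiter=150); q=list(o.x)+[0]*(3-len(o.x)); return q,-o.fun
E
cat > run.py <<'E'
from fit import *
t,s=pickle.load(open("im0.pkl","rb"))
I={"tall_jar":(468,-64,0),"small_jar":(478,96,0),"square_jar":(463,240,-.25),"oblong_jar":(456,406,1.2),"tall_jar_lid":(614,-45,0),"small_jar_lid":(473,-215,0),"square_lid":(598,87,1.55),"oblong_lid":(598,-186,1.2)}
I["oblong_jar"]=(456,406,-.4+1.57);I["oblong_lid"]=(598,-186,-.3+1.57)
ot=t["img"].copy();os=s["img"].copy();res={}
S=3;ot=cv2.resize(ot,None,fx=S,fy=S);os=cv2.resize(os,None,fx=S,fy=S)
for n,(x,y,w) in I.items():
    q,v=fit(t,n,x,y,w,ry=.5);q2,v2=fit(s,n,q[0],q[1],q[2],ry=.15)
    print(n,np.round(q,2),round(v,1),"| scene",np.round(q2,2),round(v2,1));res[n]=q
    for d,o in((t,ot),(s,os)):
        for c in curves(n): cv2.polylines(o,[np.round((proj(d,pose(c,*q))+.5)*S).astype(int)],True,(0,0,255),1)
pickle.dump(res,open("res.pkl","wb"))
cv2.imwrite("pics/o1.png",ot[160*S:330*S,90*S:350*S]);cv2.imwrite("pics/o2.png",ot[150*S:310*S,290*S:550*S]);cv2.imwrite("pics/o3.png",os[180*S:350*S,150*S:415*S])
E
python3 run.py
```

```text
tall_jar [465.14 -65.83   0.  ] 159.6 | scene [462.74 -63.01   0.  ] 161.9
small_jar [469.08  95.58   0.  ] 136.4 | scene [476.19  95.68   0.  ] 160.5
square_jar [ 4.6164e+02  2.4696e+02 -3.2000e-01] 161.7 | scene [ 4.6208e+02  2.4758e+02 -3.2000e-01] 168.2
oblong_jar [466.38 392.     1.18] 108.2 | scene [474.48 403.91   1.33] 128.5
tall_jar_lid [610.36 -41.66   0.  ] 129.1 | scene [618.14 -41.89   0.  ] 142.8
small_jar_lid [ 470.19 -208.37    0.  ] 127.8 | scene [ 469.77 -211.16    0.  ] 137.3
square_lid [598.    90.17   1.48] 108.4 | scene [600.15  88.51   1.44] 127.5
oblong_lid [ 584.02 -200.      1.62] 90.9 | scene [ 598.02 -186.      1.77] 109.2
```

```bash
sed -i 's/-.4+1.57/-.4/;s/-.3+1.57/-.35/;s/87,1.55/87,0/;s/ry=.5)/ry=.35)/;s/grad(d\["img"\])/grad(d["img"])/' run.py; python3 run.py
```

```text
tall_jar [465.14 -65.83   0.  ] 159.6 | scene [462.74 -63.01   0.  ] 161.9
small_jar [469.08  95.58   0.  ] 136.4 | scene [476.19  95.68   0.  ] 160.5
square_jar [ 4.6163e+02  2.4695e+02 -3.2000e-01] 161.7 | scene [ 4.6209e+02  2.4758e+02 -3.2000e-01] 168.2
oblong_jar [ 4.5483e+02  4.2000e+02 -4.0000e-01] 157.5 | scene [ 4.5536e+02  4.2113e+02 -3.9000e-01] 173.3
tall_jar_lid [610.36 -41.66   0.  ] 129.1 | scene [618.14 -41.89   0.  ] 142.8
small_jar_lid [ 470.19 -208.37    0.  ] 127.8 | scene [ 469.77 -211.16    0.  ] 137.3
square_lid [ 5.9756e+02  9.0620e+01 -1.0000e-01] 129.3 | scene [ 6.0087e+02  9.0660e+01 -1.8000e-01] 140.1
oblong_lid [ 6.0293e+02 -1.8971e+02 -4.2000e-01] 127.3 | scene [ 6.0375e+02 -1.8828e+02 -4.8000e-01] 129.7
```

View pics/o1.png

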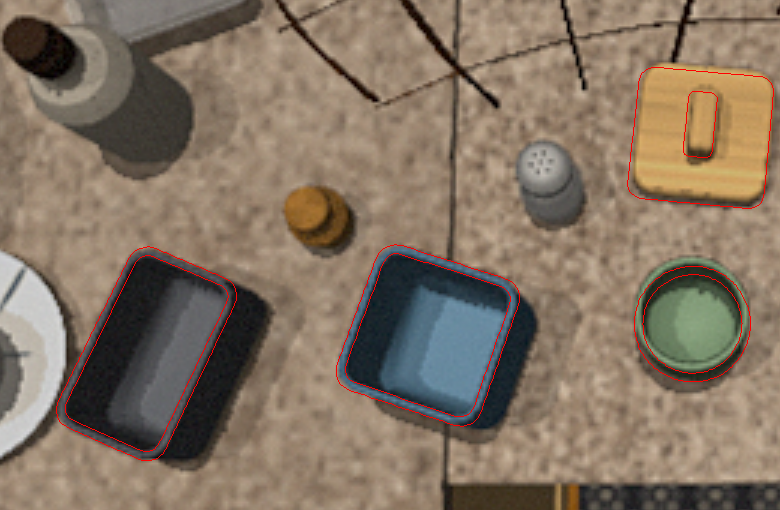

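View pics/o2.png

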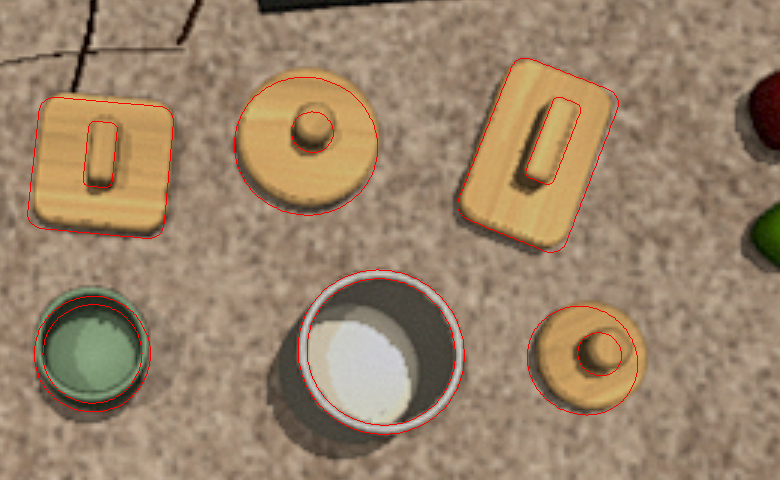

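View pics/o3.png

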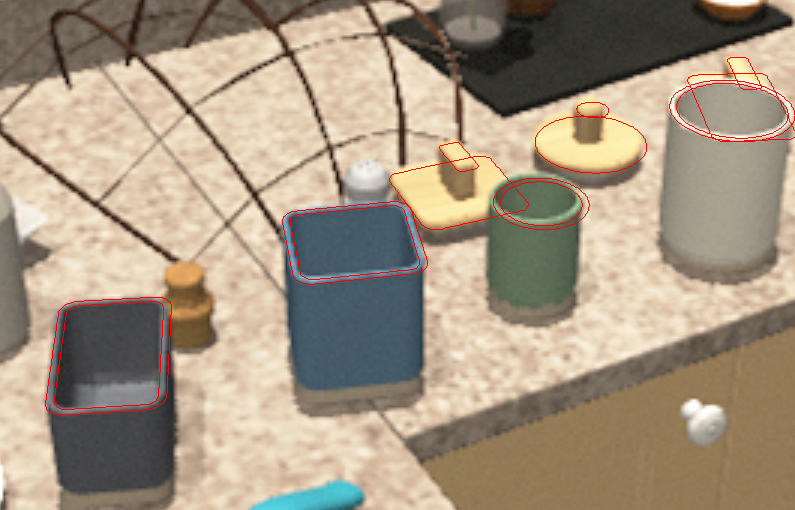

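```bash
cat > sil.py <<'E'
from fit import *
def mask(d,n):
    h=cv2.cvtColor(cv2.GaussianBlur(d["img"],(0,0),.7),cv2.COLOR_BGR2HSV).astype(int)
    if n in L: m=(h[...,1]>95)&(h[...,0]>8)&(h[...,0]<30)
    else: m=(h[...,0]>40)&(h[...,0]<85)&(h[...,1]>45)
    return m.astype(float)
def sfit(ds,n,q0,r=10,ry=.15,z=0):
    rd=(n in J and J[n][0]=="c")or(n in L and L[n][0]=="c")
    W=[]
    for d in ds:
        c=proj(d,[q0[0],q0[1],40])[0].astype(int);w=np.zeros((480,640));w[max(c[1]-50,0):c[1]+50,max(0,c[0]-50):c[0]+50]=1
        m=mask(d,n); e=sil(d,n,*q0[:3],z); k=cv2.dilate((e>0).astype(np.uint8),np.ones((13,13)))*w; W.append((m*k,k))
    def f(q):
        v=0
        for d,(m,k) in zip(ds,W):
            e=sil(d,n,q[0],q[1],q[2] if not rd else 0,z)*k; v+=np.abs(e-m).sum()/m.sum()
        return v
    b=[(q0[0]-r,q0[0]+r),(q0[1]-r,q0[1]+r)]+([] if rd else [(q0[2]-ry,q0[2]+ry)])
    o=DE(f,b,seed=1,maxiter=25,popsize=8,polish=False); return list(o.x)+[0]*(3-len(o.x)),o.fun
E
cat > run2.py <<'E'
from sil import *
t,s=pickle.load(open("im0.pkl","rb"));res=pickle.load(open("res.pkl","rb"))
S=3;ot=cv2.resize(t["img"],None,fx=S,fy=S);os=cv2.resize(s["img"],None,fx=S,fy=S)
for n in list(L)+["small_jar"]:
    a,va=sfit([t],n,res[n]);print(n,"top",np.round(a,2),round(va,3))
    if n!="oblong_lid": 
        b,vb=sfit([s],n,res[n]);print("   scene",np.round(b,2),round(vb,3))
    res[n]=a
for n,q in res.items():
    for d,o in((t,ot),(s,os)):
        for c in curves(n): cv2.polylines(o,[np.round((proj(d,pose(c,*q))+.5)*S).astype(int)],True,(0,0,255),1)
pickle.dump(res,open("res2.pkl","wb"))
cv2.imwrite("pics/p2.png",ot[150*S:310*S,290*S:550*S]);cv2.imwrite("pics/p3.png",os[180*S:350*S,250*S:480*S])
E
python3 run2.py
```

```text
tall_jar_lid top [617.25 -44.36   0.  ] 0.026
   scene [619.86 -45.42   0.  ] 1.998
small_jar_lid top [ 473.7  -215.82    0.  ] 0.039
   scene [ 477.2  -217.33    0.  ] 1.078
square_lid top [ 6.0168e+02  8.8370e+01 -1.1000e-01] 0.047
   scene [ 6.047e+02  8.931e+01 -2.500e-01] 2.237
oblong_lid top [ 6.0393e+02 -1.8896e+02 -4.0000e-01] 0.052
small_jar top [474.74  96.3    0.  ] 0.088
   scene [479.    92.84   0.  ] 0.222
```

View pics/p2.png

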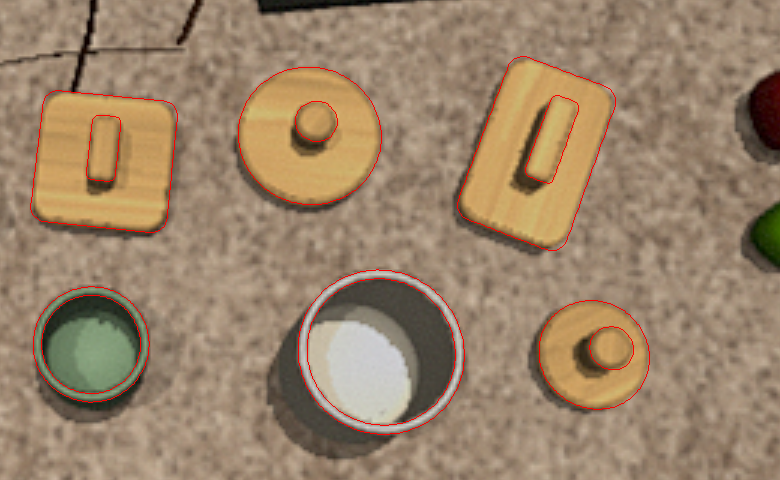

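View pics/p3.png

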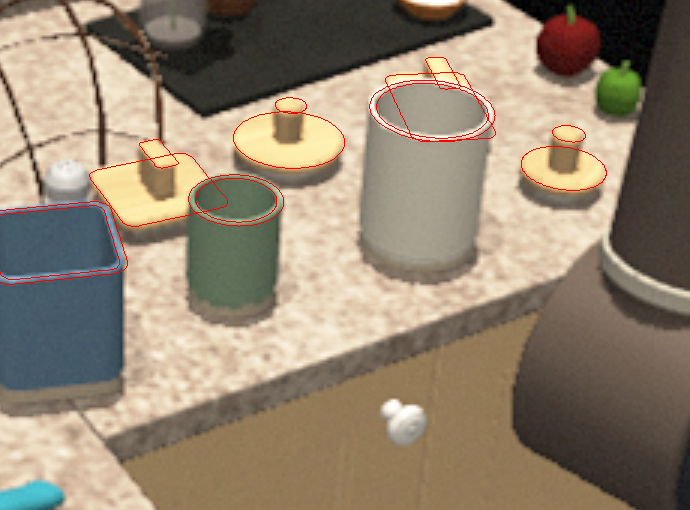

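```bash
cat > go.py <<'E'
# usage: go.py x y z yaw -> needed tool-axis shift from current pose
from hp import *
import sys
from scipy.spatial.transform import Rotation as Ro
s=manip.get_state();R=Ro.from_quat(s["eef_rot"]).as_matrix();p=s["ee_pos"];psi=np.arctan2(R[1,0],R[0,0])
print("t %.2f tcp %s psi %.3f tilt %s w %.3f F %s j %s"%(s["time"],np.round(p,1),psi,np.round(R[:2,2],3),s["width"],np.round(s["wrist_force"],1),np.round(s["joints"],2)))
if len(sys.argv)>3:
    T=np.array(list(map(float,sys.argv[1:4])));print("shift tool",np.round(R.T@(T-p),1),end=" ")
    if len(sys.argv)>4: print("az %.3f"%-((float(sys.argv[4])-psi+np.pi)%(2*np.pi)-np.pi))
E
python3 - <<'E'
from hp import *
import pickle
t,s=pickle.load(open("im0.pkl","rb"))
S=3;o=cv2.resize(s["img"],None,fx=S,fy=S)
for uv in((322,150),(352,155),(365,110),(316,178),(285,185)):
    Z=np.arange(0,161,20);P=[proj(s,back(t,uv,z))[0] for z in Z]
    print(uv,[tuple(np.round(back(t,uv,z)[:2]).astype(int)) for z in (0,60,120)])
    for z,p in zip(Z,P): cv2.circle(o,tuple(np.round(p*S+1).astype(int)),2,(0,0,255),-1); cv2.putText(o,str(z),tuple(np.round(p*S+4).astype(int)),0,.35,(255,0,0),1)
print("bottle top?",[np.round(back(t,(103,176),z)) for z in (120,160)],"base",back(t,(137,208),0), "bottle scene foot",back(s,(143,293),0))
cv2.imwrite("pics/w.png",o[140*S:270*S,150*S:400*S])
E
python3 -m inch '[{"az":-0.175},{"az":-0.175},{"az":-0.175},{"az":-0.175},{"az":-0.175},{"az":-0.175},{"az":-0.175},{"az":-0.175}]'
python3 -m inch '[{"az":-0.175},{"az":-0.175},{"az":-0.175},{"az":-0.175},{"az":-0.175},{"az":-0.175}]'
python3 go.py 473.7 -215.8 110 2.74
```

```text
(322, 150) [(np.int64(719), np.int64(92)), (np.int64(696), np.int64(91)), (np.int64(673), np.int64(90))]
(352, 155) [(np.int64(707), np.int64(31)), (np.int64(685), np.int64(35)), (np.int64(662), np.int64(38))]
(365, 110) [(np.int64(804), np.int64(3)), (np.int64(775), np.int64(8)), (np.int64(747), np.int64(13))]
(316, 178) [(np.int64(659), np.int64(105)), (np.int64(640), np.int64(103)), (np.int64(621), np.int64(101))]
(285, 185) [(np.int64(646), np.int64(167)), (np.int64(627), np.int64(161)), (np.int64(609), np.int64(155))]
bottle top? [array([630., 479., 120.]), array([617., 459., 160.])] base [601.47368913 465.44675485   0.        ] bottle scene foot [614.86261013 466.59026845   0.        ]
t 0.20 tcp [ 142.4 -505.   230.8] psi 0.275 tilt [-0.     0.001] w 0.999 F [ 0.1 -0.1  0.2] j [-1.3   0.13 -0.04  1.41 -0.    1.57]
shift tool [ 397.4 -188.3  121. ] az -2.465validation failed for argument at $[0]...
validation failed for argument at $[0]...
```

View pics/w.png

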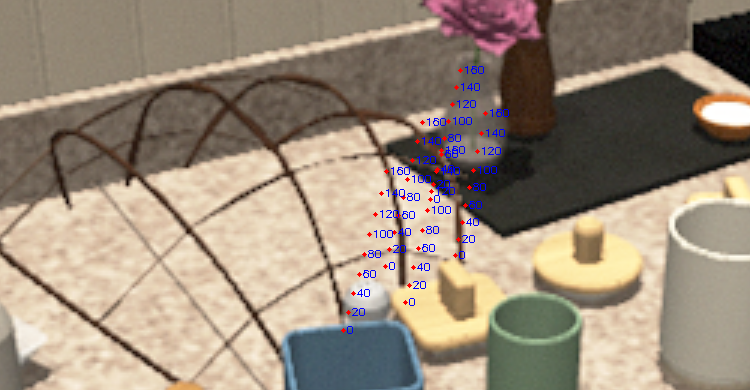

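```bash
python3 -m inch '[{"dx":0,"dy":0,"dz":0,"ax":0,"ay":0,"az":-0.175},{"dx":0,"dy":0,"dz":0,"ax":0,"ay":0,"az":-0.175},{"dx":0,"dy":0,"dz":0,"ax":0,"ay":0,"az":-0.175},{"dx":0,"dy":0,"dz":0,"ax":0,"ay":0,"az":-0.175},{"dx":0,"dy":0,"dz":0,"ax":0,"ay":0,"az":-0.175},{"dx":0,"dy":0,"dz":0,"ax":0,"ay":0,"az":-0.175},{"dx":0,"dy":0,"dz":0,"ax":0,"ay":0,"az":-0.175},{"dx":0,"dy":0,"dz":0,"ax":0,"ay":0,"az":-0.175}]'
python3 -m inch '[{"dx":0,"dy":0,"dz":0,"ax":0,"ay":0,"az":-0.175},{"dx":0,"dy":0,"dz":0,"ax":0,"ay":0,"az":-0.175},{"dx":0,"dy":0,"dz":0,"ax":0,"ay":0,"az":-0.175},{"dx":0,"dy":0,"dz":0,"ax":0,"ay":0,"az":-0.175},{"dx":0,"dy":0,"dz":0,"ax":0,"ay":0,"az":-0.175},{"dx":0,"dy":0,"dz":0,"ax":0,"ay":0,"az":-0.175},{"dx":0,"dy":0,"dz":0,"ax":0,"ay":0,"az":0}]'
python3 go.py 473.7 -215.8 110 2.74
```

```text
time: 1.2
ee_pos: [142.4, -505.2, 231.1]
eef_rot: [0.667, 0.745, 0.0, -0.0]
wrist_force: [-1.0, -0.2, 0.3]
width: 1.001
time: 2.08
ee_pos: [142.4, -505.2, 231.1]
eef_rot: [0.208, 0.978, 0.0, -0.0]
wrist_force: [-0.8, -0.1, 1.0]
width: 0.998
t 2.08 tcp [ 142.4 -505.2  231.1] psi 2.723 tilt [-0.  0.] w 0.998 F [-0.8 -0.1  1. ] j [-1.3   0.13 -0.04  1.41 -0.   -0.88]
shift tool [-185.   399.   121.2] az -0.017
```

```bash
python3 -m inch '[{"dx":-18.5,"dy":40,"dz":8,"ax":0,"ay":0,"az":-0.017},{"dx":-18.5,"dy":40,"dz":8,"ax":0,"ay":0,"az":0},{"dx":-18.5,"dy":40,"dz":8,"ax":0,"ay":0,"az":0},{"dx":-18.5,"dy":40,"dz":8,"ax":0,"ay":0,"az":0},{"dx":-18.5,"dy":40,"dz":8,"ax":0,"ay":0,"az":0},{"dx":-18.5,"dy":40,"dz":8,"ax":0,"ay":0,"az":0},{"dx":-18.5,"dy":40,"dz":8,"ax":0,"ay":0,"az":0},{"dx":-18.5,"dy":40,"dz":8,"ax":0,"ay":0,"az":0}]'
python3 -m inch '[{"dx":-18.5,"dy":40,"dz":8,"ax":0,"ay":0,"az":0},{"dx":-18.5,"dy":39,"dz":8,"ax":0,"ay":0,"az":0},{"dx":0,"dy":0,"dz":0,"ax":0,"ay":0,"az":0}]'
python3 go.py 473.7 -215.8 28 2.74
python3 - <<'E'
from hp import *
for n in("top","scene"): cv2.imwrite(f"pics/a_{n}.png",optics.read_camera(n)["img"])
E
```

```text
time: 3.08
ee_pos: [404.8, -267.6, 167.1]
eef_rot: [0.2, 0.98, -0.0, 0.0]
wrist_force: [-0.1, -1.2, 0.6]
width: 1.0
time: 3.45
ee_pos: [469.9, -208.4, 150.3]
eef_rot: [0.198, 0.98, 0.0, -0.001]
wrist_force: [-1.1, -0.3, -1.2]
width: 0.995
t 3.45 tcp [ 469.9 -208.4  150.3] psi 2.742 tilt [-0.001  0.001] w 0.995 F [-1.1 -0.3 -1.2] j [-0.42  0.12 -0.23  1.23  0.   -0.02]
shift tool [ -6.5  -5.4 122.3] az 0.002
```

View pics/a_top.png

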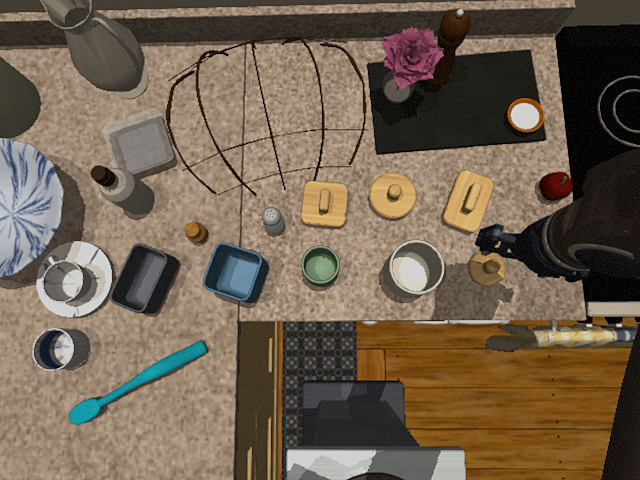

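View pics/a_scene.png

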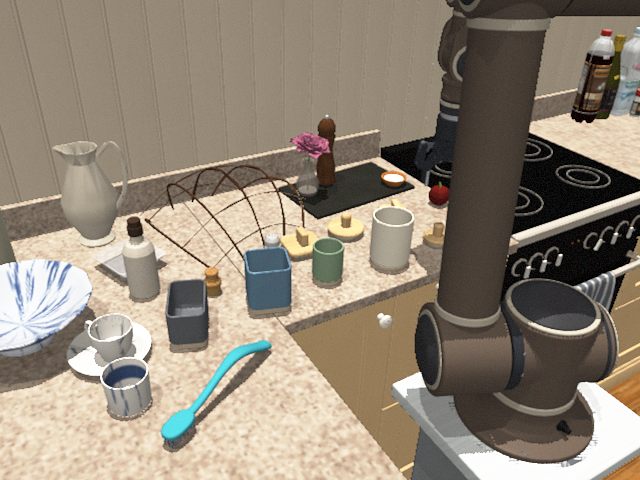

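```bash
python3 -m inch '[{"dx":-6.5,"dy":-5.5,"dz":10,"ax":0,"ay":0,"az":0},{"dx":0,"dy":0,"dz":30,"ax":0,"ay":0,"az":0},{"dx":0,"dy":0,"dz":30,"ax":0,"ay":0,"az":0},{"dx":0,"dy":0,"dz":10,"ax":0,"ay":0,"az":0},{"dx":0,"dy":0,"dz":0,"ax":0,"ay":0,"az":0}]'
python3 go.py 473.7 -215.8 28 2.74
python3 - <<'E'
from hp import *
d=optics.read_camera("top");print(proj(d,manip.get_state()["ee_pos"]),proj(d,[473.7,-215.8,54]))
cv2.imwrite("pics/b_top.png",cv2.resize(d["img"][170:330,400:600],None,fx=3,fy=3))
E
```

```text
time: 4.18
ee_pos: [471.9, -218.5, 71.0]
eef_rot: [0.199, 0.98, 0.0, -0.001]
wrist_force: [0.2, -0.4, 0.3]
width: 1.0
t 4.17 tcp [ 471.9 -218.5   71. ] psi 2.740 tilt [-0.001  0.   ] w 1.000 F [ 0.2 -0.4  0.3] j [-0.43  0.17 -0.35  1.06 -0.   -0.03]
shift tool [-0.7  3.2 43. ] az 0.000
[[498.39833365 264.83861633]] [[493.27640076 265.43528052]]
```

View pics/b_top.png

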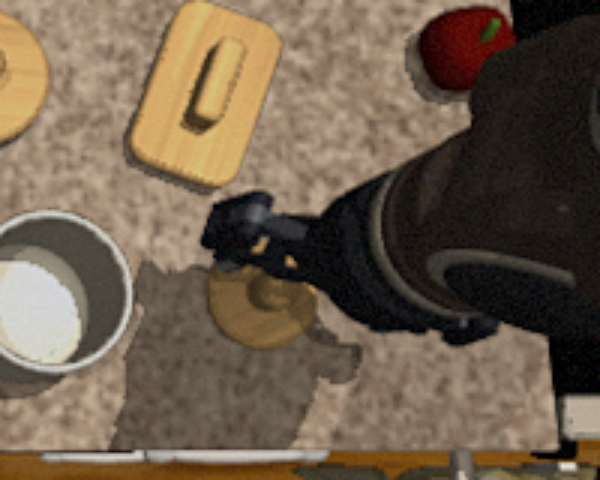

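```bash
python3 -m inch '[{"dx":-0.7,"dy":3.2,"dz":20,"ax":0,"ay":0,"az":0},{"dx":0,"dy":0,"dz":18,"ax":0,"ay":0,"az":0},{"dx":0,"dy":0,"dz":5,"ax":0,"ay":0,"az":0},{"dx":0,"dy":0,"dz":0,"ax":0,"ay":0,"az":0}]'
python3 go.py 473.7 -215.8 28 2.74
python3 -m inch '[{"dx":0,"dy":0,"dz":0,"ax":0,"ay":0,"az":0},{"dx":0,"dy":0,"dz":0,"ax":0,"ay":0,"az":0},{"dx":0,"dy":0,"dz":0,"ax":0,"ay":0,"az":0},{"dx":0,"dy":0,"dz":0,"ax":0,"ay":0,"az":0},{"dx":0,"dy":0,"dz":0,"ax":0,"ay":0,"az":0},{"dx":0,"dy":0,"dz":0,"ax":0,"ay":0,"az":0}]' 1
python3 go.py 473.7 -215.8 28 2.74
```

```text
time: 4.72
ee_pos: [474.8, -215.5, 29.1]
eef_rot: [0.199, 0.98, -0.0, 0.0]
wrist_force: [-1.2, -0.8, 0.6]
width: 1.004
t 4.72 tcp [ 474.8 -215.5   29.1] psi 2.742 tilt [ 0.001 -0.   ] w 1.004 F [-1.2 -0.8  0.6] j [-0.43  0.2  -0.41  0.96 -0.   -0.03]
shift tool [ 0.9 -0.7  1.1] az 0.002
time: 5.48
ee_pos: [474.7, -215.4, 28.7]
eef_rot: [0.199, 0.98, -0.0, 0.0]
wrist_force: [-0.5, -1.2, 5.4]
width: 0.279
t 5.47 tcp [ 474.7 -215.4   28.7] psi 2.742 tilt [ 0.001 -0.   ] w 0.279 F [-0.5 -1.2  5.4] j [-0.43  0.2  -0.41  0.96 -0.   -0.03]
shift tool [ 0.7 -0.7  0.7] az 0.002
```

```bash
python3 -m inch '[{"dx":0,"dy":0,"dz":-15,"ax":0,"ay":0,"az":0},{"dx":0,"dy":0,"dz":-35,"ax":0,"ay":0,"az":0},{"dx":0,"dy":0,"dz":-45,"ax":0,"ay":0,"az":0},{"dx":0,"dy":0,"dz":-45,"ax":0,"ay":0,"az":0},{"dx":0,"dy":0,"dz":-25,"ax":0,"ay":0,"az":0},{"dx":0,"dy":0,"dz":0,"ax":0,"ay":0,"az":0}]'
python3 go.py 475.5 96 175 2.74
```

```text
time: 6.22
ee_pos: [475.4, -215.6, 195.6]
eef_rot: [0.199, 0.98, -0.0, 0.002]
wrist_force: [-0.0, 0.2, -2.0]
width: 0.279
t 6.22 tcp [ 475.4 -215.6  195.6] psi 2.742 tilt [ 0.004 -0.002] w 0.279 F [-0.   0.2 -2. ] j [-0.43  0.12 -0.13  1.32  0.   -0.03]
shift tool [121.3 287.1  20.1] az 0.002
```

```bash
python3 -m inch '[{"dx":13.5,"dy":32,"dz":0,"ax":0,"ay":0,"az":0},{"dx":13.5,"dy":32,"dz":0,"ax":0,"ay":0,"az":0},{"dx":13.5,"dy":32,"dz":0,"ax":0,"ay":0,"az":0},{"dx":13.5,"dy":32,"dz":0,"ax":0,"ay":0,"az":0},{"dx":13.5,"dy":32,"dz":0,"ax":0,"ay":0,"az":0},{"dx":13.5,"dy":32,"dz":0,"ax":0,"ay":0,"az":0},{"dx":13.5,"dy":32,"dz":0,"ax":0,"ay":0,"az":0},{"dx":13.5,"dy":32,"dz":0,"ax":0,"ay":0,"az":0}]'
python3 -m inch '[{"dx":13,"dy":31,"dz":30,"ax":0,"ay":0,"az":0},{"dx":0,"dy":0,"dz":25,"ax":0,"ay":0,"az":0},{"dx":0,"dy":0,"dz":0,"ax":0,"ay":0,"az":0},{"dx":0,"dy":0,"dz":0,"ax":0,"ay":0,"az":0}]'
python3 go.py 475.5 96 101.7 2.74
python3 - <<'E'
from hp import *
for n,(a,b,c,e) in(("top",(180,330,230,430)),("scene",(160,310,260,460))): cv2.imwrite(f"pics/c_{n}.png",cv2.resize(optics.read_camera(n)["img"][a:b,c:e],None,fx=3,fy=3))
E
```

```text
time: 7.22
ee_pos: [473.6, 63.7, 191.6]
eef_rot: [0.199, 0.98, -0.0, -0.001]
wrist_force: [0.6, -0.5, -2.0]
width: 0.274
time: 7.72
ee_pos: [474.5, 96.0, 138.4]
eef_rot: [0.199, 0.98, -0.0, -0.0]
wrist_force: [-0.1, 0.0, -0.0]
width: 0.28
t 7.72 tcp [474.5  96.  138.4] psi 2.741 tilt [-0.001 -0.   ] w 0.280 F [-0.1  0.  -0. ] j [ 0.2   0.07 -0.31  1.2  -0.    0.6 ]
shift tool [-0.9  0.4 36.7] az 0.001
```

View pics/c_top.png

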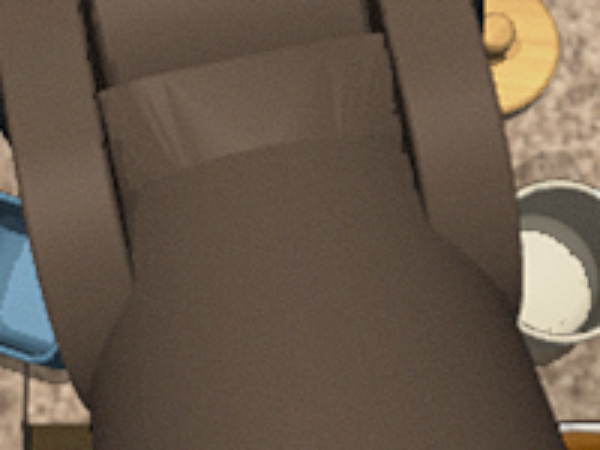

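View pics/c_scene.png

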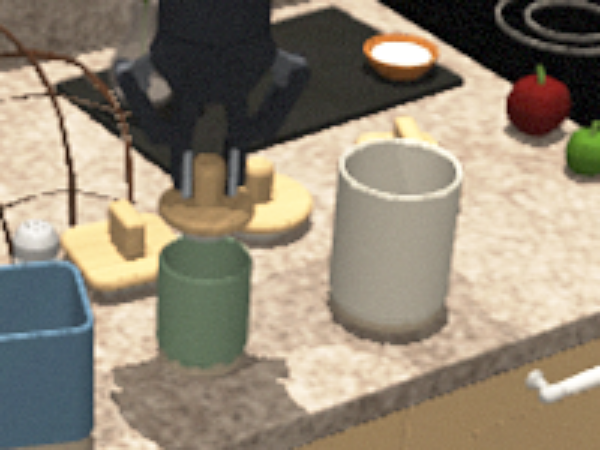

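```bash
python3 -m inch '[{"dx":-0.9,"dy":0.4,"dz":12,"ax":0,"ay":0,"az":0},{"dx":0,"dy":0,"dz":12,"ax":0,"ay":0,"az":0},{"dx":0,"dy":0,"dz":6,"ax":0,"ay":0,"az":0},{"dx":0,"dy":0,"dz":3,"ax":0,"ay":0,"az":0},{"dx":0,"dy":0,"dz":0,"ax":0,"ay":0,"az":0},{"dx":0,"dy":0,"dz":0,"ax":0,"ay":0,"az":0}]'
python3 go.py 475.5 96 101.7 2.74
```

```text
time: 8.57
ee_pos: [475.9, 96.3, 105.6]
eef_rot: [0.199, 0.98, 0.0, 0.0]
wrist_force: [0.2, -0.5, -0.4]
width: 0.28
t 8.57 tcp [475.9  96.3 105.6] psi 2.742 tilt [0.001 0.   ] w 0.280 F [ 0.2 -0.5 -0.4] j [ 0.2   0.08 -0.37  1.12 -0.    0.6 ]
shift tool [ 0.2 -0.4  3.9] az 0.002
```

```bash
python3 -m inch '[{"dx":0,"dy":0,"dz":2,"ax":0,"ay":0,"az":0},{"dx":0,"dy":0,"dz":1.5,"ax":0,"ay":0,"az":0},{"dx":0,"dy":0,"dz":0,"ax":0,"ay":0,"az":0}]'
python3 go.py 475.5 96 101.7 2.74
python3 - <<'E'
from hp import *
for n,(a,b,c,e) in(("scene",(200,290,290,370)),): cv2.imwrite(f"pics/d_{n}.png",cv2.resize(optics.read_camera(n)["img"][a:b,c:e],None,fx=6,fy=6))
E
```

```text
time: 8.95
ee_pos: [475.7, 96.3, 101.9]
eef_rot: [0.199, 0.98, 0.0, 0.0]
wrist_force: [0.1, 0.9, -1.2]
width: 0.281
t 8.95 tcp [475.7  96.3 101.9] psi 2.742 tilt [0. 0.] w 0.281 F [ 0.1  0.9 -1.2] j [ 0.2   0.08 -0.37  1.11  0.    0.6 ]
shift tool [ 0.1 -0.3  0.2] az 0.002
```

View pics/d_scene.png

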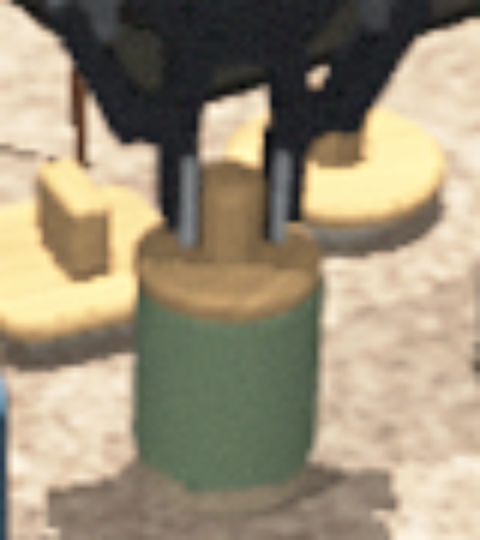

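The lid is flush on the green jar, with no plug showing. I'll release it and go to the square lid.

```bash
python3 -m inch '[{"dx":0,"dy":0,"dz":0,"ax":0,"ay":0,"az":0},{"dx":0,"dy":0,"dz":0,"ax":0,"ay":0,"az":0},{"dx":0,"dy":0,"dz":0,"ax":0,"ay":0,"az":0},{"dx":0,"dy":0,"dz":-10,"ax":0,"ay":0,"az":0},{"dx":0,"dy":0,"dz":-40,"ax":0,"ay":0,"az":0},{"dx":0,"dy":0,"dz":-10,"ax":0,"ay":0,"az":0},{"dx":0,"dy":0,"dz":0,"ax":0,"ay":0,"az":0}]' -1
python3 go.py 601.7 88.4 110 3.04
```

```text
time: 9.88
ee_pos: [476.2, 96.4, 162.7]
eef_rot: [0.199, 0.98, 0.0, 0.001]
wrist_force: [-0.1, 0.2, -1.6]
width: 1.0
t 9.88 tcp [476.2  96.4 162.7] psi 2.742 tilt [0.002 0.   ] w 1.000 F [-0.1  0.2 -1.6] j [ 0.2   0.06 -0.26  1.25  0.    0.6 ]
shift tool [-118.6   41.4   53. ] az -0.298
```

```bash
python3 -m inch '[{"dx":-30,"dy":10.5,"dz":0,"ax":0,"ay":0,"az":0},{"dx":-30,"dy":10.5,"dz":0,"ax":0,"ay":0,"az":0},{"dx":-30,"dy":10.5,"dz":10,"ax":0,"ay":0,"az":0},{"dx":-28.6,"dy":10,"dz":20,"ax":0,"ay":0,"az":0},{"dx":0,"dy":0,"dz":20,"ax":0,"ay":0,"az":-0.15},{"dx":0,"dy":0,"dz":0,"ax":0,"ay":0,"az":-0.148},{"dx":0,"dy":0,"dz":0,"ax":0,"ay":0,"az":0},{"dx":0,"dy":0,"dz":0,"ax":0,"ay":0,"az":0}]'
python3 go.py 601.7 88.4 28.5 3.04
python3 - <<'E'
from hp import *
for n,(a,b,c,e) in(("top",(130,280,230,430)),("scene",(160,310,230,430))): cv2.imwrite(f"pics/e_{n}.png",cv2.resize(optics.read_camera(n)["img"][a:b,c:e],None,fx=3,fy=3))
E
```

```text
time: 10.88
ee_pos: [600.8, 88.3, 111.4]
eef_rot: [0.052, 0.999, -0.0, -0.0]
wrist_force: [-0.6, -0.1, -0.4]
width: 1.001
t 10.88 tcp [600.8  88.3 111.4] psi 3.037 tilt [-0.001 -0.   ] w 1.001 F [-0.6 -0.1 -0.4] j [ 0.15  0.3  -0.08  1.19  0.    0.25]
shift tool [-0.9  0.2 82.9] az -0.003
```

View pics/e_scene.png

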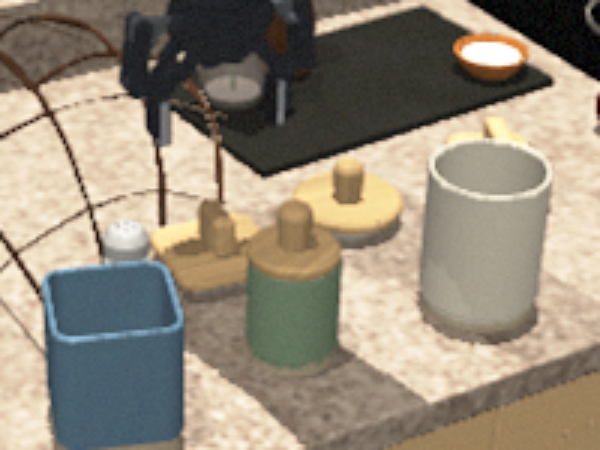

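The green jar's lid sits flat. The gripper is centred above the square lid, so I'll descend.

```bash
python3 -m inch '[{"dx":-0.9,"dy":0.2,"dz":25,"ax":0,"ay":0,"az":0},{"dx":0,"dy":0,"dz":30,"ax":0,"ay":0,"az":0},{"dx":0,"dy":0,"dz":18,"ax":0,"ay":0,"az":0},{"dx":0,"dy":0,"dz":9,"ax":0,"ay":0,"az":0},{"dx":0,"dy":0,"dz":0,"ax":0,"ay":0,"az":0}]'
python3 -m inch '[{"dx":0,"dy":0,"dz":0,"ax":0,"ay":0,"az":0},{"dx":0,"dy":0,"dz":0,"ax":0,"ay":0,"az":0},{"dx":0,"dy":0,"dz":0,"ax":0,"ay":0,"az":0},{"dx":0,"dy":0,"dz":0,"ax":0,"ay":0,"az":0},{"dx":0,"dy":0,"dz":0,"ax":0,"ay":0,"az":0},{"dx":0,"dy":0,"dz":0,"ax":0,"ay":0,"az":0}]' 1
python3 go.py 601.7 88.4 28.5 3.04
```

```text
time: 11.6
ee_pos: [601.9, 88.4, 29.7]
eef_rot: [0.051, 0.999, -0.0, -0.0]
wrist_force: [-0.4, 0.3, 0.7]
width: 0.997
time: 12.35
ee_pos: [602.2, 88.4, 30.2]
eef_rot: [0.051, 0.999, 0.0, 0.0]
wrist_force: [-0.5, -0.7, 3.0]
width: 0.199
t 12.35 tcp [602.2  88.4  30.2] psi 3.040 tilt [0.001 0.   ] w 0.199 F [-0.5 -0.7  3. ] j [ 0.15  0.35 -0.2   1.02 -0.    0.25]
shift tool [ 0.5 -0.   1.7] az -0.000
```

```bash
python3 -m inch '[{"dx":0,"dy":0,"dz":-15,"ax":0,"ay":0,"az":0},{"dx":0,"dy":0,"dz":-35,"ax":0,"ay":0,"az":0},{"dx":0,"dy":0,"dz":-45,"ax":0,"ay":0,"az":0},{"dx":0,"dy":0,"dz":-40,"ax":0,"ay":0,"az":0},{"dx":0,"dy":0,"dz":-15,"ax":0,"ay":0,"az":0.11},{"dx":0,"dy":0,"dz":0,"ax":0,"ay":0,"az":0.11},{"dx":0,"dy":0,"dz":0,"ax":0,"ay":0,"az":0}]'
python3 go.py 461.8 247.2 160 2.82
```

```text
time: 13.22
ee_pos: [601.9, 88.5, 180.4]
eef_rot: [0.16, 0.987, 0.0, 0.0]
wrist_force: [-0.7, -0.1, -1.3]
width: 0.201
t 13.22 tcp [601.9  88.5 180.4] psi 2.821 tilt [0. 0.] w 0.201 F [-0.7 -0.1 -1.3] j [0.15 0.29 0.05 1.33 0.   0.47]
shift tool [183.  106.5  20.4] az 0.001
```

```bash
python3 -m inch '[{"dx":30.5,"dy":17.7,"dz":0,"ax":0,"ay":0,"az":0},{"dx":30.5,"dy":17.7,"dz":0,"ax":0,"ay":0,"az":0},{"dx":30.5,"dy":17.7,"dz":0,"ax":0,"ay":0,"az":0},{"dx":30.5,"dy":17.8,"dz":0,"ax":0,"ay":0,"az":0},{"dx":30.5,"dy":17.8,"dz":0,"ax":0,"ay":0,"az":0},{"dx":30.5,"dy":17.8,"dz":0,"ax":0,"ay":0,"az":0},{"dx":0,"dy":0,"dz":20,"ax":0,"ay":0,"az":0},{"dx":0,"dy":0,"dz":0,"ax":0,"ay":0,"az":0}]'
python3 -m inch '[{"dx":0,"dy":0,"dz":0,"ax":0,"ay":0,"az":0}]'
python3 go.py 461.8 247.2 123 2.82
python3 - <<'E'
from fit import *
res=pickle.load(open("res2.pkl","rb"));d=optics.read_camera("scene");S=4;o=cv2.resize(d["img"],None,fx=S,fy=S)
p=manip.get_state()["ee_pos"]
for c in curves("square_jar")[:1]:cv2.polylines(o,[np.round((proj(d,pose(c,*res["square_jar"]))+.5)*S).astype(int)],True,(0,0,255),1)
for c in curves("square_lid"):cv2.polylines(o,[np.round((proj(d,pose(c,p[0],p[1],-.32,p[2]-30))+.5)*S).astype(int)],True,(0,255,0),1)
cv2.imwrite("pics/f.png",o[190*S:330*S,200*S:370*S])
E
```

```text
time: 14.22
ee_pos: [460.7, 247.1, 158.5]
eef_rot: [0.159, 0.987, -0.001, -0.001]
wrist_force: [0.5, -0.5, -0.5]
width: 0.197
time: 14.35
ee_pos: [462.1, 247.1, 160.2]
eef_rot: [0.16, 0.987, -0.0, -0.0]
wrist_force: [1.3, -0.9, -0.9]
width: 0.2
t 14.35 tcp [462.1 247.1 160.2] psi 2.820 tilt [-0. -0.] w 0.200 F [ 1.3 -0.9 -0.9] j [ 0.49  0.13 -0.19  1.25 -0.    0.81]
shift tool [ 0.4 -0.  37.2] az 0.000
```

View pics/f.png

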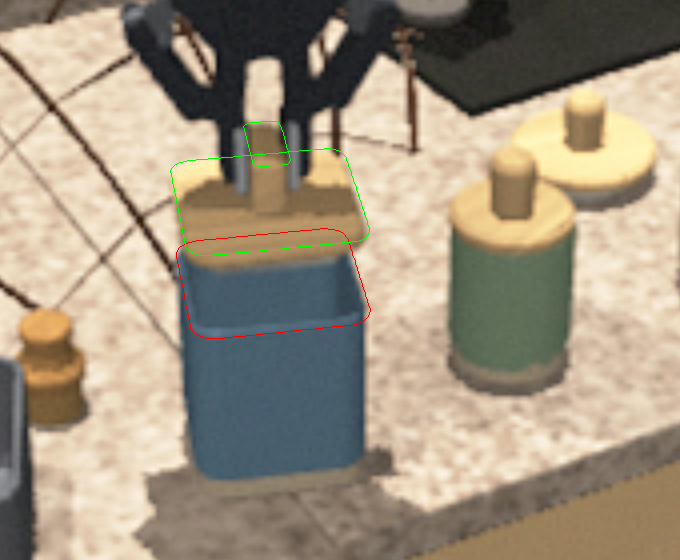

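The lid and the blue jar's rim line up, with the same small overlay bias on both. Lowering.

```bash
python3 -m inch '[{"dx":0.4,"dy":0,"dz":14,"ax":0,"ay":0,"az":0},{"dx":0,"dy":0,"dz":12,"ax":0,"ay":0,"az":0},{"dx":0,"dy":0,"dz":5,"ax":0,"ay":0,"az":0},{"dx":0,"dy":0,"dz":2.5,"ax":0,"ay":0,"az":0},{"dx":0,"dy":0,"dz":0,"ax":0,"ay":0,"az":0},{"dx":0,"dy":0,"dz":0,"ax":0,"ay":0,"az":0}]'
python3 go.py 461.8 247.2 123 2.82
```

```text
time: 15.15
ee_pos: [461.9, 247.6, 126.6]
eef_rot: [0.16, 0.987, 0.0, 0.0]
wrist_force: [0.1, 0.0, -2.1]
width: 0.198
t 15.15 tcp [461.9 247.6 126.6] psi 2.820 tilt [0.001 0.   ] w 0.198 F [ 0.1  0.  -2.1] j [ 0.49  0.14 -0.25  1.18  0.    0.81]
shift tool [-0.1 -0.4  3.6] az -0.000
```

```bash
python3 -m inch '[{"dx":0,"dy":0,"dz":2,"ax":0,"ay":0,"az":0},{"dx":0,"dy":0,"dz":1.3,"ax":0,"ay":0,"az":0},{"dx":0,"dy":0,"dz":0,"ax":0,"ay":0,"az":0}]'
python3 go.py 461.8 247.2 123 2.82
python3 - <<'E'
from hp import *
d=optics.read_camera("scene");cv2.imwrite("pics/g.png",cv2.resize(d["img"][200:320,220:320],None,fx=5,fy=5))
E
```

```text
time: 15.52
ee_pos: [461.7, 247.5, 123.2]
eef_rot: [0.16, 0.987, 0.0, 0.0]
wrist_force: [-0.7, -0.7, 0.6]
width: 0.2
t 15.53 tcp [461.7 247.5 123.2] psi 2.820 tilt [0. 0.] w 0.200 F [-0.7 -0.7  0.6] j [ 0.49  0.15 -0.25  1.17  0.    0.81]
shift tool [-0.2 -0.2  0.2] az -0.000
```

View pics/g.png

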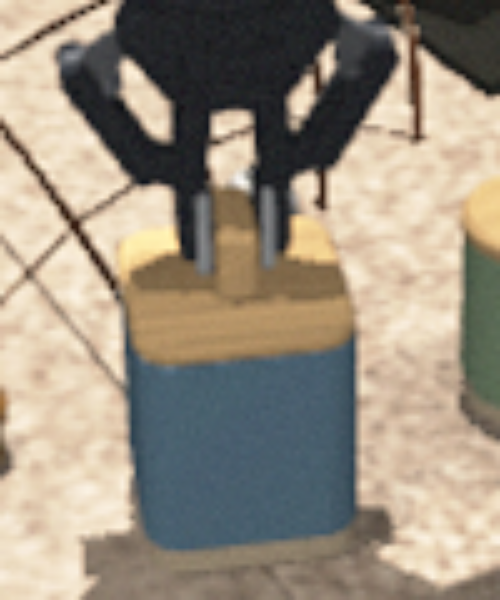

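The square lid is flush on the blue jar. Releasing, then on to the oblong lid.

```bash
python3 -m inch '[{"dx":0,"dy":0,"dz":0,"ax":0,"ay":0,"az":0},{"dx":0,"dy":0,"dz":0,"ax":0,"ay":0,"az":0},{"dx":0,"dy":0,"dz":0,"ax":0,"ay":0,"az":0},{"dx":0,"dy":0,"dz":-10,"ax":0,"ay":0,"az":0},{"dx":0,"dy":0,"dz":-40,"ax":0,"ay":0,"az":0},{"dx":0,"dy":0,"dz":-10,"ax":0,"ay":0,"az":0.08},{"dx":0,"dy":0,"dz":0,"ax":0,"ay":0,"az":0},{"dx":0,"dy":0,"dz":0,"ax":0,"ay":0,"az":0}]' -1
python3 go.py 603.9 -189 110 2.74
```

```text
time: 16.58
ee_pos: [461.4, 247.4, 182.6]
eef_rot: [0.199, 0.98, -0.0, -0.0]
wrist_force: [-0.9, -0.7, -0.0]
width: 0.998
t 16.57 tcp [461.4 247.4 182.6] psi 2.741 tilt [-0.001 -0.   ] w 0.998 F [-0.9 -0.7 -0. ] j [ 0.49  0.13 -0.14  1.3   0.    0.89]
shift tool [-301.4 -346.2   72.7] az 0.001
```

```bash
python3 -m inch '[{"dx":-27.4,"dy":-31.5,"dz":0,"ax":0,"ay":0,"az":0},{"dx":-27.4,"dy":-31.5,"dz":0,"ax":0,"ay":0,"az":0},{"dx":-27.4,"dy":-31.5,"dz":0,"ax":0,"ay":0,"az":0},{"dx":-27.4,"dy":-31.5,"dz":0,"ax":0,"ay":0,"az":0},{"dx":-27.4,"dy":-31.5,"dz":0,"ax":0,"ay":0,"az":0},{"dx":-27.4,"dy":-31.5,"dz":0,"ax":0,"ay":0,"az":0},{"dx":-27.4,"dy":-31.5,"dz":0,"ax":0,"ay":0,"az":0},{"dx":-27.4,"dy":-31.5,"dz":0,"ax":0,"ay":0,"az":0}]'
python3 -m inch '[{"dx":-27.4,"dy":-31.5,"dz":0,"ax":0,"ay":0,"az":0},{"dx":-27.4,"dy":-31.5,"dz":20,"ax":0,"ay":0,"az":0},{"dx":-27.4,"dy":-31.2,"dz":30,"ax":0,"ay":0,"az":0},{"dx":0,"dy":0,"dz":20,"ax":0,"ay":0,"az":0},{"dx":0,"dy":0,"dz":0,"ax":0,"ay":0,"az":0},{"dx":0,"dy":0,"dz":0,"ax":0,"ay":0,"az":0}]'
python3 go.py 603.9 -189 28.5 2.74
python3 - <<'E'
from hp import *
for n,(a,b,c,e) in(("top",(130,290,350,560)),("scene",(160,310,230,430))): cv2.imwrite(f"pics/h_{n}.png",cv2.resize(optics.read_camera(n)["img"][a:b,c:e],None,fx=3,fy=3))
E
```

```text
time: 17.58
ee_pos: [564.7, -71.5, 182.0]
eef_rot: [0.199, 0.98, -0.0, -0.001]
wrist_force: [0.4, 1.2, -0.0]
width: 0.999
time: 18.32
ee_pos: [603.7, -188.7, 113.4]
eef_rot: [0.199, 0.98, 0.0, 0.0]
wrist_force: [1.1, 0.2, 0.0]
width: 1.004
t 18.32 tcp [ 603.7 -188.7  113.4] psi 2.741 tilt [0. 0.] w 1.004 F [1.1 0.2 0. ] j [-0.3   0.35 -0.01  1.21  0.    0.1 ]
shift tool [-0.3 -0.2 84.9] az 0.001
```

View pics/h_top.png

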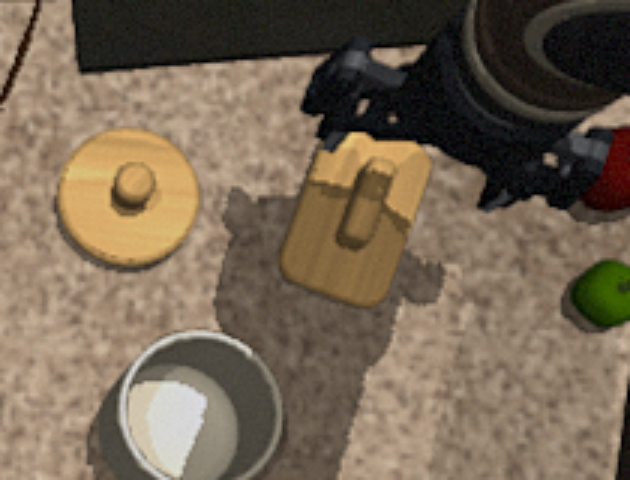

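View pics/h_scene.png

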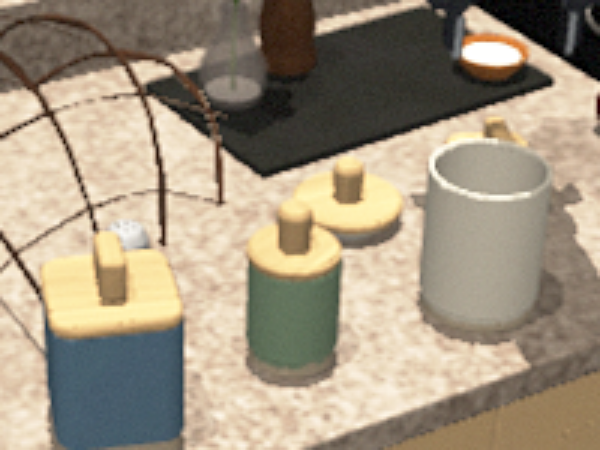

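Both placed lids sit flat, and the gripper straddles the bar of the oblong lid. Descending to grasp.

```bash
python3 -m inch '[{"dx":-0.3,"dy":-0.2,"dz":25,"ax":0,"ay":0,"az":0},{"dx":0,"dy":0,"dz":30,"ax":0,"ay":0,"az":0},{"dx":0,"dy":0,"dz":20,"ax":0,"ay":0,"az":0},{"dx":0,"dy":0,"dz":9,"ax":0,"ay":0,"az":0},{"dx":0,"dy":0,"dz":0,"ax":0,"ay":0,"az":0}]'
python3 -m inch '[{"dx":0,"dy":0,"dz":0,"ax":0,"ay":0,"az":0},{"dx":0,"dy":0,"dz":0,"ax":0,"ay":0,"az":0},{"dx":0,"dy":0,"dz":0,"ax":0,"ay":0,"az":0},{"dx":0,"dy":0,"dz":0,"ax":0,"ay":0,"az":0},{"dx":0,"dy":0,"dz":0,"ax":0,"ay":0,"az":0},{"dx":0,"dy":0,"dz":0,"ax":0,"ay":0,"az":0}]' 1
python3 go.py 603.9 -189 28.5 2.74
python3 -m inch '[{"dx":0,"dy":0,"dz":-15,"ax":0,"ay":0,"az":0},{"dx":0,"dy":0,"dz":-35,"ax":0,"ay":0,"az":0},{"dx":0,"dy":0,"dz":-45,"ax":0,"ay":0,"az":0},{"dx":0,"dy":0,"dz":-45,"ax":0,"ay":0,"az":0},{"dx":0,"dy":0,"dz":-40,"ax":0,"ay":0,"az":0},{"dx":0,"dy":0,"dz":-10,"ax":0,"ay":0,"az":0},{"dx":0,"dy":0,"dz":0,"ax":0,"ay":0,"az":0}]'
python3 go.py 455 420.4 180 2.742
```

```text
time: 19.05
ee_pos: [604.0, -189.1, 29.4]
eef_rot: [0.199, 0.98, -0.0, 0.0]
wrist_force: [-0.1, 0.4, 0.6]
width: 1.003
time: 19.8
ee_pos: [604.1, -189.5, 29.4]
eef_rot: [0.2, 0.98, -0.0, 0.0]
wrist_force: [-1.4, 0.1, 4.1]
width: 0.2
t 19.80 tcp [ 604.1 -189.5   29.4] psi 2.740 tilt [ 0.001 -0.   ] w 0.200 F [-1.4  0.1  4.1] j [-0.3   0.39 -0.14  1.04 -0.    0.1 ]
shift tool [0.4 0.4 0.9] az -0.000
time: 20.68
ee_pos: [604.0, -189.3, 219.1]
eef_rot: [0.2, 0.98, -0.0, 0.0]
wrist_force: [-0.5, 0.4, -1.2]
width: 0.201
t 20.68 tcp [ 604.  -189.3  219.1] psi 2.740 tilt [ 0.001 -0.   ] w 0.201 F [-0.5  0.4 -1.2] j [-0.3   0.34  0.2   1.43  0.    0.1 ]
shift tool [375.6 502.9  38.9] az -0.002
```

```bash
python3 -m inch '[{"dx":26.8,"dy":35.9,"dz":0,"ax":0,"ay":0,"az":0},{"dx":26.8,"dy":35.9,"dz":0,"ax":0,"ay":0,"az":0},{"dx":26.8,"dy":35.9,"dz":0,"ax":0,"ay":0,"az":0},{"dx":26.8,"dy":35.9,"dz":0,"ax":0,"ay":0,"az":0},{"dx":26.8,"dy":35.9,"dz":0,"ax":0,"ay":0,"az":0},{"dx":26.8,"dy":35.9,"dz":0,"ax":0,"ay":0,"az":0},{"dx":26.8,"dy":35.9,"dz":0,"ax":0,"ay":0,"az":0},{"dx":26.8,"dy":35.9,"dz":0,"ax":0,"ay":0,"az":0}]'
python3 -m inch '[{"dx":26.8,"dy":35.9,"dz":0,"ax":0,"ay":0,"az":0},{"dx":26.8,"dy":35.9,"dz":0,"ax":0,"ay":0,"az":0},{"dx":26.8,"dy":35.9,"dz":0,"ax":0,"ay":0,"az":0},{"dx":26.8,"dy":35.9,"dz":0,"ax":0,"ay":0,"az":0},{"dx":26.8,"dy":35.9,"dz":0,"ax":0,"ay":0,"az":0},{"dx":26.8,"dy":35.9,"dz":20,"ax":0,"ay":0,"az":0},{"dx":0,"dy":0,"dz":20,"ax":0,"ay":0,"az":0},{"dx":0,"dy":0,"dz":0,"ax":0,"ay":0,"az":0}]'
python3 go.py 455 420.4 97.4 2.742
```

```text
time: 21.68
ee_pos: [517.4, 159.9, 216.6]
eef_rot: [0.2, 0.98, -0.001, -0.002]
wrist_force: [0.1, -0.9, -1.5]
width: 0.202
time: 22.68
ee_pos: [453.2, 419.1, 174.9]
eef_rot: [0.199, 0.98, -0.003, -0.002]
wrist_force: [-0.0, -0.8, -1.5]
width: 0.2
t 22.68 tcp [453.2 419.1 174.9] psi 2.741 tilt [-0.005 -0.005] w 0.200 F [-0.  -0.8 -1.5] j [ 0.75  0.31  0.07  1.34 -0.    1.15]
shift tool [-1.3  2.4 77.5] az -0.001
```

```bash
python3 -m inch '[{"dx":0,"dy":0,"dz":25,"ax":0,"ay":0,"az":0},{"dx":0,"dy":0,"dz":15,"ax":0,"ay":0,"az":0},{"dx":0,"dy":0,"dz":0,"ax":0,"ay":0,"az":0},{"dx":0,"dy":0,"dz":0,"ax":0,"ay":0,"az":0}]'
python3 go.py 455 420.4 97.4 2.742
python3 - <<'E'
from fit import *
res=pickle.load(open("res2.pkl","rb"));d=optics.read_camera("scene");S=4;o=cv2.resize(d["img"],None,fx=S,fy=S)
p=manip.get_state()["ee_pos"]
for c in curves("oblong_jar")[:1]:cv2.polylines(o,[np.round((proj(d,pose(c,*res["oblong_jar"]))+.5)*S).astype(int)],True,(0,0,255),1)
for c in curves("oblong_lid"):cv2.polylines(o,[np.round((proj(d,pose(c,p[0],p[1],-.4,p[2]-29.4))+.5)*S).astype(int)],True,(0,255,0),1)
cv2.imwrite("pics/i.png",o[210*S:350*S,110*S:290*S])
E
```

```text
time: 23.18
ee_pos: [455.4, 419.9, 139.8]
eef_rot: [0.2, 0.98, 0.0, 0.0]
wrist_force: [0.0, 0.4, -0.3]
width: 0.199
t 23.18 tcp [455.4 419.9 139.8] psi 2.739 tilt [0.001 0.001] w 0.199 F [ 0.   0.4 -0.3] j [ 0.74  0.32 -0.    1.25 -0.    1.15]
shift tool [ 0.6  0.3 42.4] az -0.003
```

View pics/i.png

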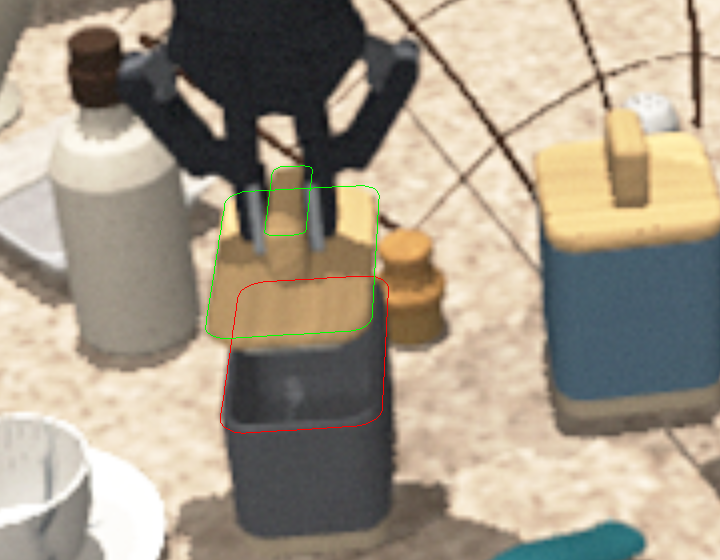

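The overlays of lid and jar agree. Lowering.

```bash
python3 -m inch '[{"dx":0.6,"dy":0.3,"dz":16,"ax":0,"ay":0,"az":0},{"dx":0,"dy":0,"dz":14,"ax":0,"ay":0,"az":0},{"dx":0,"dy":0,"dz":5.5,"ax":0,"ay":0,"az":0},{"dx":0,"dy":0,"dz":3,"ax":0,"ay":0,"az":0},{"dx":0,"dy":0,"dz":0,"ax":0,"ay":0,"az":0},{"dx":0,"dy":0,"dz":0,"ax":0,"ay":0,"az":0}]'
python3 go.py 455 420.4 97.4 2.742
```

```text
time: 23.98
ee_pos: [454.9, 420.7, 100.9]
eef_rot: [0.2, 0.98, 0.0, 0.0]
wrist_force: [-0.3, 0.5, -1.5]
width: 0.198
t 23.98 tcp [454.9 420.7 100.9] psi 2.740 tilt [0.001 0.001] w 0.198 F [-0.3  0.5 -1.5] j [ 0.75  0.33 -0.07  1.17  0.    1.15]
shift tool [-0.2 -0.2  3.5] az -0.002
```

```bash
python3 -m inch '[{"dx":0,"dy":0,"dz":2,"ax":0,"ay":0,"az":0},{"dx":0,"dy":0,"dz":1.3,"ax":0,"ay":0,"az":0},{"dx":0,"dy":0,"dz":0,"ax":0,"ay":0,"az":0}]'
python3 go.py 455 420.4 97.4 2.742
python3 - <<'E'
from hp import *
d=optics.read_camera("scene");cv2.imwrite("pics/j.png",cv2.resize(d["img"][230:350,140:250],None,fx=5,fy=5))
E
```

```text
time: 24.35
ee_pos: [454.8, 420.6, 97.5]
eef_rot: [0.2, 0.98, 0.0, 0.0]
wrist_force: [-0.3, -0.8, 0.5]
width: 0.201
t 24.35 tcp [454.8 420.6  97.5] psi 2.740 tilt [0. 0.] w 0.201 F [-0.3 -0.8  0.5] j [ 0.75  0.33 -0.07  1.16  0.    1.15]
shift tool [-0.3 -0.1  0.1] az -0.002
```

View pics/j.png

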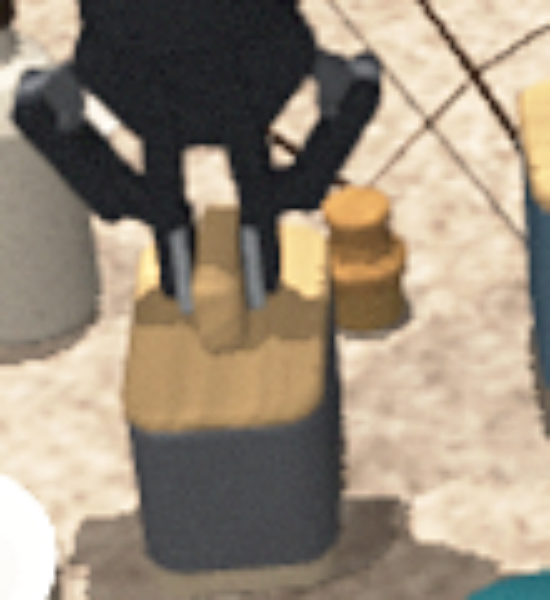

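The oblong lid is seated on the grey jar, at most about 1 px off-centre. Releasing and moving to the large round lid.

```bash
python3 -m inch '[{"dx":0,"dy":0,"dz":0,"ax":0,"ay":0,"az":0},{"dx":0,"dy":0,"dz":0,"ax":0,"ay":0,"az":0},{"dx":0,"dy":0,"dz":0,"ax":0,"ay":0,"az":0},{"dx":0,"dy":0,"dz":-10,"ax":0,"ay":0,"az":0},{"dx":0,"dy":0,"dz":-40,"ax":0,"ay":0,"az":0},{"dx":0,"dy":0,"dz":-40,"ax":0,"ay":0,"az":0},{"dx":0,"dy":0,"dz":0,"ax":0,"ay":0,"az":0},{"dx":0,"dy":0,"dz":0,"ax":0,"ay":0,"az":0}]' -1
python3 go.py 617.2 -44.4 110 2.74
```

```text
time: 25.4
ee_pos: [454.7, 420.5, 187.3]
eef_rot: [0.2, 0.98, 0.0, 0.0]
wrist_force: [-0.4, 0.0, -1.0]
width: 1.002
t 25.40 tcp [454.7 420.5 187.3] psi 2.740 tilt [0. 0.] w 1.002 F [-0.4  0.  -1. ] j [0.75 0.31 0.09 1.35 0.   1.15]
shift tool [-331.4 -364.3   77.2] az -0.000
```

```bash
python3 -m inch '[{"dx":-27.6,"dy":-30.4,"dz":0,"ax":0,"ay":0,"az":0},{"dx":-27.6,"dy":-30.4,"dz":0,"ax":0,"ay":0,"az":0},{"dx":-27.6,"dy":-30.4,"dz":0,"ax":0,"ay":0,"az":0},{"dx":-27.6,"dy":-30.4,"dz":0,"ax":0,"ay":0,"az":0},{"dx":-27.6,"dy":-30.4,"dz":0,"ax":0,"ay":0,"az":0},{"dx":-27.6,"dy":-30.4,"dz":0,"ax":0,"ay":0,"az":0},{"dx":-27.6,"dy":-30.4,"dz":0,"ax":0,"ay":0,"az":0},{"dx":-27.6,"dy":-30.4,"dz":0,"ax":0,"ay":0,"az":0}]'
python3 -m inch '[{"dx":-27.6,"dy":-30.4,"dz":0,"ax":0,"ay":0,"az":0},{"dx":-27.6,"dy":-30.4,"dz":0,"ax":0,"ay":0,"az":0},{"dx":-27.6,"dy":-30.4,"dz":10,"ax":0,"ay":0,"az":0},{"dx":-27.6,"dy":-30.4,"dz":25,"ax":0,"ay":0,"az":0},{"dx":0,"dy":0,"dz":30,"ax":0,"ay":0,"az":0},{"dx":0,"dy":0,"dz":10,"ax":0,"ay":0,"az":0},{"dx":0,"dy":0,"dz":0,"ax":0,"ay":0,"az":0},{"dx":0,"dy":0,"dz":0,"ax":0,"ay":0,"az":0}]'
python3 go.py 617.2 -44.4 28.5 2.74
python3 - <<'E'
from hp import *
for n,(a,b,c,e) in(("top",(130,290,350,560)),("scene",(170,350,140,420))): cv2.imwrite(f"pics/k_{n}.png",cv2.resize(optics.read_camera(n)["img"][a:b,c:e],None,fx=2.8,fy=2.8,interpolation=cv2.INTER_CUBIC))
E
```

```text
time: 26.4
ee_pos: [562.3, 108.8, 185.7]
eef_rot: [0.2, 0.98, -0.0, -0.001]
wrist_force: [0.1, 0.8, 0.2]
width: 0.997
time: 27.4
ee_pos: [617.3, -44.3, 113.3]
eef_rot: [0.199, 0.98, 0.0, 0.001]
wrist_force: [0.0, 0.4, 0.4]
width: 0.999
t 27.40 tcp [617.3 -44.3 113.3] psi 2.741 tilt [ 0.002 -0.   ] w 0.999 F [0.  0.4 0.4] j [-0.07  0.32 -0.05  1.2   0.    0.33]
shift tool [ 0.2 -0.2 84.8] az 0.001
```

View pics/k_scene.png

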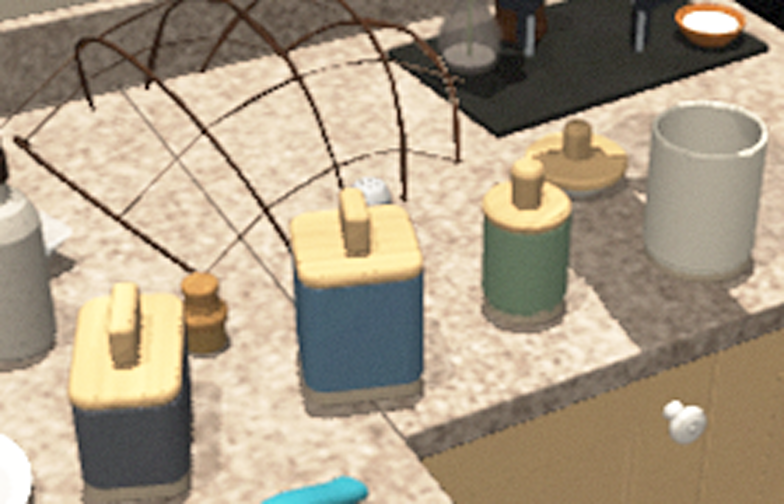

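All three placed lids sit flat. Now to grasp the large round lid.

```bash
python3 -m inch '[{"dx":0.2,"dy":-0.2,"dz":25,"ax":0,"ay":0,"az":0},{"dx":0,"dy":0,"dz":30,"ax":0,"ay":0,"az":0},{"dx":0,"dy":0,"dz":20,"ax":0,"ay":0,"az":0},{"dx":0,"dy":0,"dz":9,"ax":0,"ay":0,"az":0},{"dx":0,"dy":0,"dz":0,"ax":0,"ay":0,"az":0}]'
python3 -m inch '[{"dx":0,"dy":0,"dz":0,"ax":0,"ay":0,"az":0},{"dx":0,"dy":0,"dz":0,"ax":0,"ay":0,"az":0},{"dx":0,"dy":0,"dz":0,"ax":0,"ay":0,"az":0},{"dx":0,"dy":0,"dz":0,"ax":0,"ay":0,"az":0},{"dx":0,"dy":0,"dz":0,"ax":0,"ay":0,"az":0},{"dx":0,"dy":0,"dz":0,"ax":0,"ay":0,"az":0}]' 1
python3 go.py 617.2 -44.4 28.5 2.74
python3 -m inch '[{"dx":0,"dy":0,"dz":-15,"ax":0,"ay":0,"az":0},{"dx":0,"dy":0,"dz":-35,"ax":0,"ay":0,"az":0},{"dx":0,"dy":0,"dz":-45,"ax":0,"ay":0,"az":0},{"dx":0,"dy":0,"dz":-45,"ax":0,"ay":0,"az":0},{"dx":0,"dy":0,"dz":-20,"ax":0,"ay":0,"az":0},{"dx":0,"dy":0,"dz":0,"ax":0,"ay":0,"az":0}]'
python3 go.py 465 -65.5 180 2.742
```

```text
time: 28.12
ee_pos: [616.6, -44.7, 28.4]
eef_rot: [0.199, 0.98, 0.0, 0.0]
wrist_force: [0.1, 0.6, -0.2]
width: 0.998
time: 28.88
ee_pos: [617.1, -44.9, 28.9]
eef_rot: [0.2, 0.98, 0.0, 0.001]
wrist_force: [-0.0, 0.8, 5.6]
width: 0.279
t 28.88 tcp [617.1 -44.9  28.9] psi 2.740 tilt [ 0.001 -0.   ] w 0.279 F [-0.   0.8  5.6] j [-0.07  0.37 -0.18  1.02  0.    0.33]
shift tool [0.1 0.6 0.4] az -0.000
time: 29.62
ee_pos: [617.3, -45.0, 190.4]
eef_rot: [0.2, 0.98, 0.0, 0.002]
wrist_force: [0.6, -0.0, -1.7]
width: 0.279
t 29.62 tcp [617.3 -45.  190.4] psi 2.740 tilt [ 0.003 -0.   ] w 0.279 F [ 0.6 -0.  -1.7] j [-0.07  0.3   0.09  1.36 -0.    0.33]
shift tool [132.2 -78.5   9.9] az -0.002
```

```bash
python3 -m inch '[{"dx":26.5,"dy":-15.7,"dz":0,"ax":0,"ay":0,"az":0},{"dx":26.5,"dy":-15.7,"dz":0,"ax":0,"ay":0,"az":0},{"dx":26.5,"dy":-15.7,"dz":0,"ax":0,"ay":0,"az":0},{"dx":26.5,"dy":-15.7,"dz":0,"ax":0,"ay":0,"az":0},{"dx":26.5,"dy":-15.7,"dz":0,"ax":0,"ay":0,"az":0},{"dx":0,"dy":0,"dz":12,"ax":0,"ay":0,"az":0},{"dx":0,"dy":0,"dz":0,"ax":0,"ay":0,"az":0},{"dx":0,"dy":0,"dz":0,"ax":0,"ay":0,"az":0}]'
python3 go.py 464.5 -65 136.9
python3 - <<'E'
from fit import *
res=pickle.load(open("res2.pkl","rb"));d=optics.read_camera("scene");S=4;o=cv2.resize(d["img"],None,fx=S,fy=S)
p=manip.get_state()["ee_pos"]
for c in curves("tall_jar")[:1]:cv2.polylines(o,[np.round((proj(d,pose(c,*res["tall_jar"]))+.5)*S).astype(int)],True,(0,0,255),1)
for c in curves("tall_jar_lid"):cv2.polylines(o,[np.round((proj(d,pose(c,p[0],p[1],0,p[2]-28.9))+.5)*S).astype(int)],True,(0,255,0),1)
cv2.imwrite("pics/l.png",o[150*S:290*S,320*S:480*S])
E
```

```text
time: 30.62
ee_pos: [464.3, -65.3, 175.6]
eef_rot: [0.199, 0.98, -0.0, -0.0]
wrist_force: [0.8, -0.2, -1.6]
width: 0.278
t 30.62 tcp [464.3 -65.3 175.6] psi 2.740 tilt [-0.001  0.   ] w 0.278 F [ 0.8 -0.2 -1.6] j [-0.14  0.03 -0.27  1.28  0.    0.26]
shift tool [-0.1  0.3 38.7]
```

View pics/l.png

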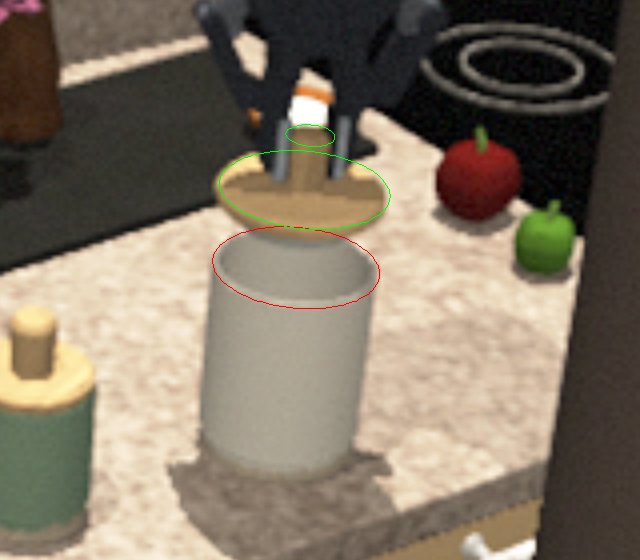

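The lid is centred over the white jar, again with the same small bias on both overlays. Lowering.

```bash
python3 -m inch '[{"dx":0,"dy":0.3,"dz":16,"ax":0,"ay":0,"az":0},{"dx":0,"dy":0,"dz":12,"ax":0,"ay":0,"az":0},{"dx":0,"dy":0,"dz":4.5,"ax":0,"ay":0,"az":0},{"dx":0,"dy":0,"dz":2.5,"ax":0,"ay":0,"az":0},{"dx":0,"dy":0,"dz":0,"ax":0,"ay":0,"az":0},{"dx":0,"dy":0,"dz":0,"ax":0,"ay":0,"az":0}]'
python3 go.py 464.5 -65 136.9
```

```text
time: 31.42
ee_pos: [464.3, -65.1, 141.6]
eef_rot: [0.2, 0.98, 0.0, 0.0]
wrist_force: [0.2, 0.3, -1.0]
width: 0.277
t 31.43 tcp [464.3 -65.1 141.6] psi 2.740 tilt [ 0.001 -0.   ] w 0.277 F [ 0.2  0.3 -1. ] j [-0.14  0.04 -0.34  1.2   0.    0.26]
shift tool [-0.2  0.2  4.7]
```

```bash
python3 -m inch '[{"dx":0,"dy":0,"dz":2.5,"ax":0,"ay":0,"az":0},{"dx":0,"dy":0,"dz":1.9,"ax":0,"ay":0,"az":0},{"dx":0,"dy":0,"dz":0,"ax":0,"ay":0,"az":0}]'
python3 go.py 464.5 -65 136.9
python3 - <<'E'
from hp import *
d=optics.read_camera("scene");cv2.imwrite("pics/m.png",cv2.resize(d["img"][160:290,340:460],None,fx=4.5,fy=4.5))
E
```

```text
time: 31.8
ee_pos: [464.1, -65.1, 136.9]
eef_rot: [0.2, 0.98, -0.0, 0.0]
wrist_force: [-0.1, 1.1, 0.1]
width: 0.277
t 31.80 tcp [464.1 -65.1 136.9] psi 2.740 tilt [ 0. -0.] w 0.277 F [-0.1  1.1  0.1] j [-0.14  0.04 -0.34  1.19 -0.    0.26]
shift tool [-0.4  0.2 -0. ]
```

View pics/m.png

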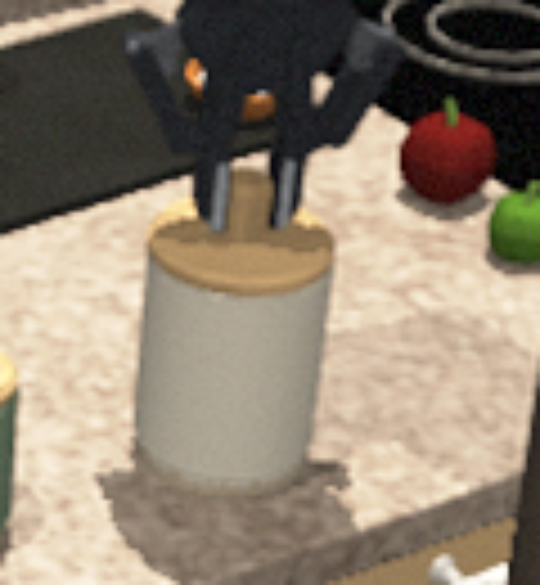

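The lid is flush on the white jar. Releasing and moving clear so both cameras can see everything.

```bash
python3 -m inch '[{"dx":0,"dy":0,"dz":0,"ax":0,"ay":0,"az":0},{"dx":0,"dy":0,"dz":0,"ax":0,"ay":0,"az":0},{"dx":0,"dy":0,"dz":0,"ax":0,"ay":0,"az":0},{"dx":0,"dy":0,"dz":-10,"ax":0,"ay":0,"az":0},{"dx":0,"dy":0,"dz":-40,"ax":0,"ay":0,"az":0},{"dx":0,"dy":0,"dz":-45,"ax":0,"ay":0,"az":0},{"dx":0,"dy":0,"dz":-10,"ax":0,"ay":0,"az":0},{"dx":0,"dy":0,"dz":0,"ax":0,"ay":0,"az":0}]' -1
python3 go.py 330 -380 242
```

```text
time: 32.85
ee_pos: [464.4, -65.1, 242.5]
eef_rot: [0.2, 0.98, 0.0, 0.001]
wrist_force: [-0.3, 0.9, -0.5]
width: 1.002
t 32.85 tcp [464.4 -65.1 242.5] psi 2.740 tilt [ 0.002 -0.   ] w 1.002 F [-0.3  0.9 -0.5] j [-0.14  0.02 -0.13  1.42 -0.    0.26]
shift tool [   0.6 -342.4    0.4]
```

```bash
python3 -m inch '[{"dx":0,"dy":-38,"dz":0,"ax":0,"ay":0,"az":0},{"dx":0,"dy":-38,"dz":0,"ax":0,"ay":0,"az":0},{"dx":0,"dy":-38,"dz":0,"ax":0,"ay":0,"az":0},{"dx":0,"dy":-38,"dz":0,"ax":0,"ay":0,"az":0},{"dx":0,"dy":-38,"dz":0,"ax":0,"ay":0,"az":0},{"dx":0,"dy":-38,"dz":0,"ax":0,"ay":0,"az":0},{"dx":0,"dy":-38,"dz":0,"ax":0,"ay":0,"az":0},{"dx":0,"dy":-38,"dz":0,"ax":0,"ay":0,"az":0}]'
python3 -m inch '[{"dx":0,"dy":-38,"dz":0,"ax":0,"ay":0,"az":0},{"dx":0,"dy":0,"dz":0,"ax":0,"ay":0,"az":0},{"dx":0,"dy":0,"dz":0,"ax":0,"ay":0,"az":0}]'
cat > chk.py <<'E'
from sil import *
t=optics.read_camera("top");s=optics.read_camera("scene");t0,s0=pickle.load(open("im0.pkl","rb"))
pickle.dump((t,s),open("im1.pkl","wb"));res=pickle.load(open("res2.pkl","rb"))
for l,j in(("tall_jar_lid","tall_jar"),("small_jar_lid","small_jar"),("square_lid","square_jar"),("oblong_lid","oblong_jar")):
    z=J[j][3]-12
    a,va=sfit([t],l,[*res[j][:2],res[j][2]],z=z);print(l,"fit-jar",np.round(np.array(a)-res[j],2),round(va,3))
cv2.imwrite("pics/n1.png",cv2.resize(t["img"][150:330,90:460],None,fx=2.1,fy=2.1,interpolation=cv2.INTER_CUBIC))
cv2.imwrite("pics/n2.png",cv2.resize(s["img"][160:350,140:450],None,fx=2.5,fy=2.5,interpolation=cv2.INTER_CUBIC))
dd=cv2.absdiff(t["img"],t0["img"]).max(2);print("shaker/brush diff",dd[195:240,255:292].mean(),dd[215:250,180:212].mean(),"table ref",dd[290:310,260:300].mean())
dd=cv2.absdiff(s["img"],s0["img"]).max(2);print("scene jar feet diffs",[int((dd[a:b,c:e]>40).sum()) for a,b,c,e in((250,275,365,415),(262,285,308,348),(285,318,240,300),(310,345,160,215),(260,298,200,225))])
E
python3 chk.py; python3 go.py
```

```text
time: 33.85
ee_pos: [344.0, -345.5, 240.1]
eef_rot: [0.2, 0.98, 0.001, -0.001]
wrist_force: [0.2, -1.2, 0.1]
width: 0.998
time: 34.22
ee_pos: [330.0, -379.1, 240.6]
eef_rot: [0.2, 0.98, 0.001, -0.001]
wrist_force: [0.2, -0.3, -0.1]
width: 1.0
tall_jar_lid fit-jar [-0.24  1.06  0.  ] 0.022
small_jar_lid fit-jar [0.12 0.51 0.  ] 0.027
square_lid fit-jar [-0.13  1.33 -0.03] 0.053
oblong_lid fit-jar [ 0.77  0.8  -0.  ] 0.056
shaker/brush diff 5.783783783783784 6.069642857142857 table ref 6.10125
scene jar feet diffs [18, 3, 13, 233, 107]
t 34.33 tcp [ 330.5 -378.9  241.3] psi 2.741 tilt [-0.001  0.001] w 0.997 F [ 0.1 -0.4 -0. ] j [-0.85  0.08 -0.06  1.42  0.   -0.45]
```

View pics/n1.png

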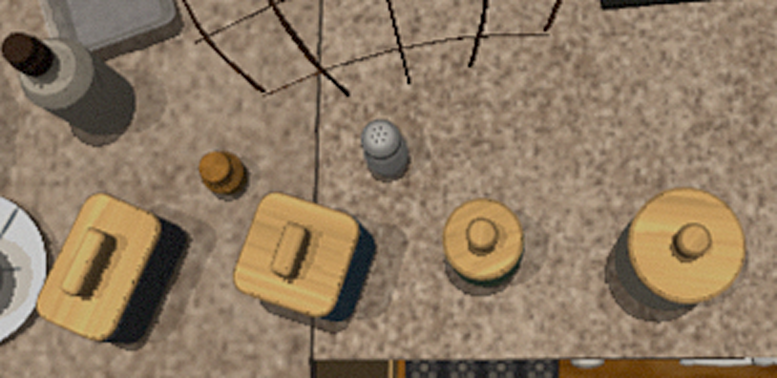

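View pics/n2.png

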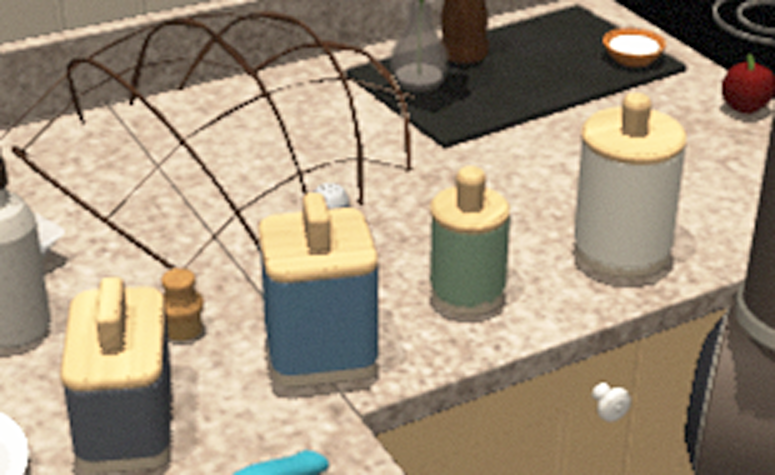

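Run:
```python
from hp import *
import pickle
t,s=pickle.load(open("im1.pkl","rb"));t0,s0=pickle.load(open("im0.pkl","rb"))
dd=cv2.GaussianBlur(cv2.absdiff(s["img"],s0["img"]),(3,3),0).max(2)[150:350,120:470]
cv2.imwrite("pics/q.png",cv2.resize(np.minimum(dd.astype(int)*3,255).astype(np.uint8),None,fx=2.2,fy=2.2))
```

```text
(no output)
```

View pics/q.png

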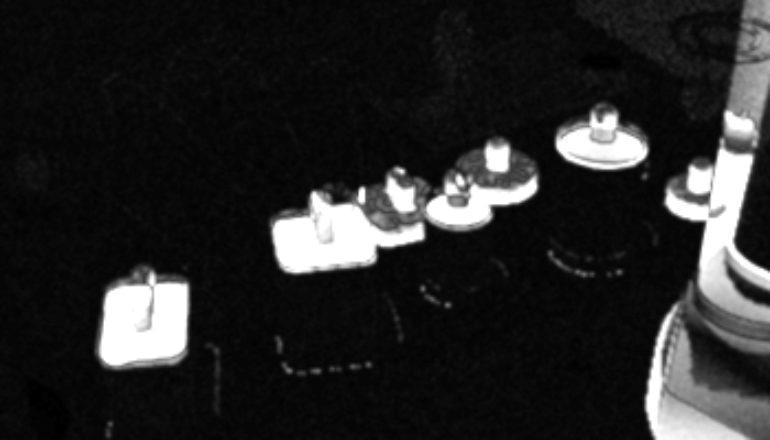

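In the difference image only the lids changed. The shaker, brush and jar bodies did not, apart from faint sub-pixel lines at the jar feet and shadow edges. Handing in.

```bash
python3 -c "
from rig import manip
print(manip.finish_job())"
```

```text
the job is handed in; nothing more can be done
None
```

All four lids are back on their jars, and I handed the job in at about 34 s of the 88 s allowed.

I gripped each lid by its knob or bar, lowered it into its jar until the plug was home, and let go. The order was small round, square, oblong, then large round.

**Fit:** In the final pictures every lid sits flat with no plug showing. From the top camera, each lid is within about 1.4 mm of its jar's centre, and the square and oblong lids are turned to within 0.03 rad of their jars.

**Jars and bystanders:** Comparing the scene camera's first and last pictures, the shaker and brush have not moved. The jars show only faint sub-pixel lines at their feet, which could be shadow edges or very slight settling.

**Forces:** The highest wrist force I read was under 6 N.

**Checks that disagreed:**
- **Camera offset:** The scene camera's overlays sat about 1 px off from the top camera's fits. The offset was nearly the same for lid and jar, so it should not affect the fit.
- **False alarm at the grey jar:** A simple pixel count near the grey jar and brush came out high (233 and 107 changed pixels). The difference picture showed this was the new lid falling inside the counted areas.

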